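# Turn a drained plaster mould mouth up against the stop

## Task

The plaster mould block stands upside down on the plywood casting board, its pouring mouth hidden underneath. Without lifting it off the board, tip it over its lower edge towards the wooden stop a quarter turn at a time - letting it come to rest on its side in between, and lowering it each time rather than letting it fall - until the mouth faces straight up, then slide it flush against the stop and let go. Leave the other things on the bench where they are.

Things in the scene. Friction and masses are not known exactly. Their poses are not given: they have to be found in the camera images.
- mould: loose white plaster mould block, 54 mm (its x) by 60 (y) by 70 (z), 0.25 to 0.5 kg, flat faces. Origin: centre of its -z face, which has the round pouring mouth (28 mm wide, 18 deep) and is underneath at the start, its z then pointing up and its x within 15 degrees of the board's x. Mouth up = its z straight down. Grasp it across the 54 mm width
- mould_centre (a point): the middle of the mould block, 35 mm from its mouth and foot faces, 27 mm (x) and 30 mm (y) from its side faces; axes as the mould's
- board: fixed plywood board, 110 mm (its x) by 290 (y), 12 thick, z up; origin: centre of its underside. The stop batten (see stop) lies across its -y end. The mould starts with its centre 48 to 86 mm towards +y and within 18 mm of the board's middle line; two quarter turns towards the stop carry it 130 mm, leaving 15 to 53 mm to slide. Nothing else is on it
- stop (a point): middle of the stop batten's inner face, at the board's top surface (board y = -127 mm, z = 12 mm). The batten is wood, as wide as the board, 18 mm thick and 14 mm higher than the board's top; its inner face looks along the board's +y; axes as the board's
- marker: bystander, leave alone: a capped felt marker, 17x135x16 mm, lying on the bench; origin at the centre of its underside
- loop_tool: bystander, leave alone: a wooden-handled wire loop tool, 19x169x9 mm, lying on the bench; origin at the centre of its underside
- slab: bystander, leave alone: a hand-cut ivory wax slab lying flat, 83x109x25 mm; origin at the centre of its underside
- steel_rib: bystander, leave alone: a flat half-moon scraping rib, 52x100x9 mm; origin at the centre of its underside
- plaster_blank_1: bystander, leave alone: small plaster blank, 40x55x16 mm; origin at the centre of its underside
- plaster_blank_2: bystander, leave alone: small plaster blank, 48x48x20 mm; origin at the centre of its underside
- plaster_blank_3: bystander, leave alone: small plaster blank, 30x60x14 mm; origin at the centre of its underside
There are look-alikes about, which are no part of the job. Leave any blue, pink or purple look-alike of the mould alone.

How it is judged:
By the outcome, as a careful person would: the job done as asked, in the order asked, and still so for the second after the job is handed in, with the robot touching nothing.
It also fails if it takes over 58 s, if anything falls off the work surface, if the arm or the gripper's body presses on something with over 40 N, if the wrist force passes 120 N, or if a joint passes its speed limit or range.

## Robot

A 6-joint arm with a two-finger parallel gripper is mounted at the origin on a cart in front of the work surface, level with it; the furniture and walls round the work are solid. World frame = base frame: x ahead of the robot, y to its left, z up, the work surface at z = 0. Lengths are in m, angles in rad, forces in N, time in s.
With the tool pointing down it reaches from about 0.25 to 0.775 m from the base axis. Payload 4 kg.
Tool frame: the origin (TCP) lies midway between the tips of the shut fingers; the grasp point (between the pads) lies 19 mm behind it; z points along the fingers, y is the direction in which the jaws open and shut (so a half turn about z gives the same grasp; the last joint's range is limited). The gripper opens to 94 mm and grips with 3 to 60 N. Pads are 16 mm wide; open, the fingers measure 119 mm over their backs; the gripper's body (75 mm by 177 mm) begins 78 mm behind the grasp point.
Start: joints at [-1.394, 0.087, 1.371, -0, 1.684, -0.103], TCP at [0.152, -0.529, 0.206] pointing down, gripper open.
Joint ranges: [-3.1, 3.1], [-0.76, 2.03], [0.27, 2.55], [-1.08, 4.22], [0.17, 2.65], [-2.57, 2.57]. Speed limits (rad/s): [2.79, 2.79, 3.14, 3.14, 3.14, 3.14].

## Interface

Orientations are given as a rotation vector (axis times angle).
In Python, from rig import robot gives the robot as it stands.
- The arm moves only by the tool arm_command, never from a script. Its argument "increments" is one flat list of numbers, 5 for each row, row after row: the closure, from -1 (fully open) to 1 (shut), so that 0 is half open, then the shift along the tool's x, y, z in mm, then the turn about the tool's z in degrees. In form: [hand, x, y, z, spin, hand, x, y, z, spin, ...]. A call has 1 to 8 rows; each row is the pose to reach, as a shift and turn from the pose measured when the call began, along the tool's axes at that moment; what a row does not reach only later rows make up. A row lasts 1/12 s, in which the tool goes at most 41.7 mm and 7.16 degrees, less where a joint would pass 70% of its speed; a pose out of reach is approached as far as the arm can. A call with a gripper value outside its range is refused whole. The fingers move at their own pace and stop on an object; "grip_force" is the grip in N (left out, the last holds). Time passes only in rows, so rows that repeat a pose let the fingers close. It gives the time, the measured TCP pose, the force and the opening at its end, in the units of the state.
- robot.observe(): the state, without advancing time (a new reading comes with each control period).
- robot.camera(name): name is "scene" or "side" or "wrist"; returns the picture (384x512x3 uint8, red, green, blue); there is no depth.
- robot.camera_params(name): a dict with "camera_matrix" (3x3 intrinsics, pixels), "cam_to_world" (4x4, takes a point from camera to world coordinates); the wrist camera has in their place "tool_from_camera" (4x4, takes a point from camera to tool coordinates, whose origin is the TCP and whose axes are the flange's). Camera axes: x right, y down, z forward; pixel columns grow to the right and rows downward; lengths in m; the calibration is good to about 2 mm. A picture is of the moment at which its call begins: read the wrist's pose just before it. camera_params takes no time and is no camera call.
- robot.hand_in(): hands the job in, once; it reports no verdict.
Trained networks look in the newest picture that a camera, given by its name, has taken for a name from the list of things; names that differ only in an ending like _2 or _b are one class to them, and where a whole thing is asked for, a point or a joint stands for the part that bears it (a point fixed in the world has none). Each returns a list of dicts, best first, with "conf" (0 to 1); they miss things now and then, are a little off and sometimes report something else, mostly with a low value. They report only what shows in the picture. A call takes as long as a camera call. They do not tell look-alikes from the thing itself.
- robot.regions_of(camera, thing): "mask" (384x512 bool, what is visible of it) and "extent" ([left, top, right, bottom] in pixels, round what is visible of it).
- robot.tip_of(camera, thing): "uv" ([column, row] in pixels: a listed point, or the origin of a listed thing).
The state is a dict: "time_s": time; "joint_positions": joint angles; "joint_velocities": joint speeds; "joint_efforts": joint torques, N m; "tool_pos": TCP position; "orientation": TCP orientation; "contact_force": force on the tool from outside, world axes, zero at the start; "wrist_torque": the same for the moment, N m; "grip_width": opening from 0.0 (shut) to 1.0 (fully open).
Only numpy, scipy, OpenCV 4.12 (cv2) and the standard library are available. Lean on these libraries where they do the work, as an engineer would, in place of code of your own. Each camera call takes 0.05 s, during which the arm holds its last target. There are 200 camera calls.

## Working session

There is one attempt and no reset: what is moved stays moved. The work goes in short steps, Python scripts to look and compute and a tool call to move; the robot and the scene stay as the last step left them, time stands still between calls to the robot, and variables do not carry over. Pictures are saved under pics/ and viewed, about 8 in all and at most 12, crops included, and the job is handed in when it is done.

Besides the shell and the picture viewer there is one more tool, called after ">>>" as name(argument=value, ...), one argument or row to a line, values as JSON. arm_command: Moves the arm, as the interface text tells. Its arguments: {"type":"object","properties":{"increments":{"type":"array"},"grip_force":{"type":"number"}},"required":["increments"]}

```bash
ls; mkdir -p pics; python3 - <<'E'
from rig import robot
import cv2, numpy as np
s=robot.observe(); print({k:np.round(v,3).tolist() for k,v in s.items()})
ims=[]
for c in ("scene","side"):
    im=robot.camera(c); ims.append(im); p=robot.camera_params(c)
    print(c,np.round(p["camera_matrix"],1).tolist(),np.round(p["cam_to_world"],3).tolist())
    for t in ("mould","mould_centre","board","stop"):
        print(t,[(np.round(d["uv"],1).tolist(),round(d["conf"],2)) for d in robot.tip_of(c,t)][:3])
    cv2.imwrite(f"pics/{c}0.png",cv2.resize(im[:,:,::-1],(800,600)))
E
```

```text
pics
{'time_s': 0.0, 'joint_positions': [-1.394, 0.088, 1.372, 0.0, 1.684, -0.103], 'joint_velocities': [0.001, 0.0, 0.002, 0.001, -0.002, -0.001], 'joint_efforts': [-0.001, -34.018, -30.243, 0.072, 0.033, -0.0], 'tool_pos': [0.152, -0.528, 0.204], 'orientation': [-3.109, -0.438, 0.0], 'contact_force': [0.263, 0.749, 0.135], 'wrist_torque': [-0.016, 0.045, 0.034], 'grip_width': 1.0}
scene [[365.4, 0.0, 254.9], [0.0, 365.4, 195.2], [0.0, 0.0, 1.0]] [[0.741, -0.421, 0.523, -0.079], [-0.671, -0.459, 0.582, -0.943], [-0.005, -0.783, -0.622, 0.804], [0.0, 0.0, 0.0, 1.0]]
mould [([338.8, 267.8], 0.91), ([291.1, 264.7], 0.78), ([316.0, 302.9], 0.7)]
mould_centre [([295.2, 258.9], 0.79), ([339.5, 266.7], 0.76), ([312.3, 292.6], 0.66)]
board [([227.2, 214.1], 0.93)]
stop [([249.4, 236.1], 0.75)]
side [[492.6, 0.0, 253.2], [0.0, 492.6, 193.9], [0.0, 0.0, 1.0]] [[0.764, -0.526, 0.374, 0.009], [-0.646, -0.626, 0.438, -0.879], [0.004, -0.576, -0.817, 1.264], [0.0, 0.0, 0.0, 1.0]]
mould [([287.3, 287.8], 0.96), ([216.5, 197.7], 0.94), ([301.1, 326.3], 0.79)]
mould_centre [([215.9, 190.8], 0.97), ([289.9, 277.4], 0.97), ([338.5, 287.1], 0.65)]
board [([222.5, 215.8], 0.79)]
stop [([243.9, 244.8], 0.72)]
```

View pics/scene0.png

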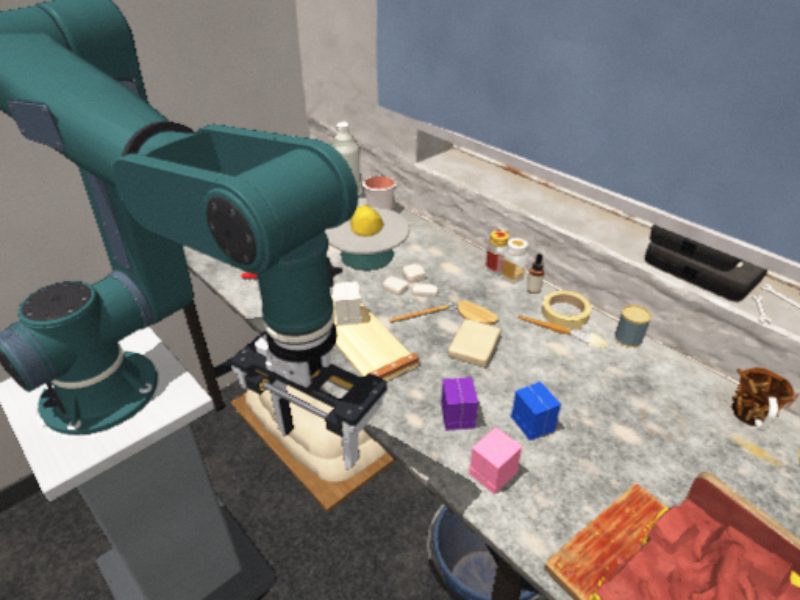

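View pics/side0.png

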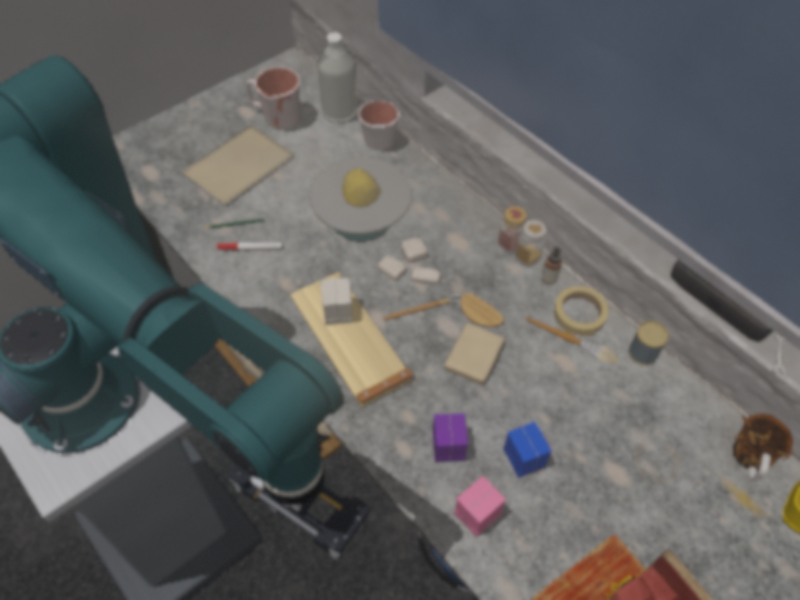

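The scene shows the white mould on the board at about (340,300) in the side picture. The board corners there are near (293,295), (338,275), (412,375) and (362,400), with the stop at the lower right. The three coloured cubes are decoys.

```bash
cat > h.py <<'E'
from rig import robot
import cv2, numpy as np
from scipy.optimize import least_squares
from scipy.spatial.transform import Rotation as R
def ray(c,uv,z,T=None):
    p=robot.camera_params(c); K=p["camera_matrix"]; T=p["cam_to_world"] if T is None else T
    uv=np.atleast_2d(uv).astype(float); d=np.c_[uv,np.ones(len(uv))]@np.linalg.inv(K).T@T[:3,:3].T
    return T[:3,3]+d*((z-T[2,3])/d[:,2])[:,None]
def wristT():
    s=robot.observe(); T=np.eye(4); T[:3,:3]=R.from_rotvec(s["orientation"]).as_matrix(); T[:3,3]=s["tool_pos"]
    return T@robot.camera_params("wrist")["tool_from_camera"]
E
python3 - <<'E'
from h import *
for c in ("side","scene"):
    im=robot.camera(c)
    print(c,"stop",np.round(ray(c,robot.tip_of(c,"stop")[0]["uv"],.012),3),"board",np.round(ray(c,robot.tip_of(c,"board")[0]["uv"],0.0),3))
    for d in robot.regions_of(c,"mould")[:5]:
        rgb=im[d["mask"]].mean(0); print("mould",d["extent"],round(d["conf"],2),rgb.round())
    b=robot.regions_of(c,"board")[0]; m=b["mask"]; 
    q=np.argwhere(m)[:,::-1]; P=ray(c,q,.012)[:,:2]
    r=cv2.minAreaRect((P*1000).astype(np.float32)); print("rect mm",r)
    if c=="side":
        x0,y0,x1,y1=160,160,290,270
        cv2.imwrite("pics/crop1.png",cv2.resize(im[y0:y1,x0:x1,::-1],None,fx=5,fy=5,interpolation=cv2.INTER_CUBIC))
    for d in robot.tip_of(c,"mould_centre")[:3]: print("centre",d["uv"],np.round(ray(c,d["uv"],.047),3))
for c in ("side","scene"):
  for t in ("slab","loop_tool","marker","steel_rib"):
    d=robot.tip_of(c,t); print(c,t,[np.round(ray(c,x["uv"],0),3).tolist() for x in d[:2]])
E
```

```text
side stop [[ 0.45  -0.334  0.012]] board [[ 0.468 -0.201  0.   ]]
mould [290.8, 304.7, 323.2, 345.5] 0.93 [169. 108. 130.]
mould [276.8, 265.4, 300.7, 296.4] 0.82 [101.  64. 123.]
mould [206.5, 177.5, 223.0, 208.0] 0.76 [154. 148. 139.]
mould [323.0, 268.0, 350.5, 305.2] 0.57 [ 57.  78. 138.]
rect mm ((463.89581298828125, -207.2778778076172), (293.5623779296875, 114.41658020019531), 81.88994598388672)
centre [336.0, 286.4] [[ 0.54  -0.601  0.047]]
centre [218.1, 188.7] [[ 0.497 -0.144  0.047]]
centre [287.2, 278.0] [[ 0.457 -0.498  0.047]]
scene stop [[ 0.667 -0.216  0.012]] board [[ 0.463 -0.219  0.   ]]
mould [325.5, 243.7, 358.1, 284.1] 0.78 [ 44.  85. 180.]
mould [213.2, 179.4, 232.5, 208.3] 0.76 [209. 201. 187.]
mould [302.6, 276.2, 333.6, 316.7] 0.68 [220. 139. 169.]
rect mm ((453.0620422363281, -253.5201873779297), (224.20240783691406, 122.94102478027344), 83.15385437011719)
centre [225.9, 195.8] [[ 0.483 -0.172  0.047]]
centre [341.6, 266.4] [[ 0.522 -0.618  0.047]]
centre [297.0, 260.6] [[ 0.449 -0.523  0.047]]
side slab [[[0.619, -0.388, 0.0]]]
side loop_tool [[[0.617, -0.24, 0.0]]]
side marker [[[0.435, 0.112, 0.0]]]
side steel_rib [[[0.692, -0.322, 0.0]], [[0.672, -0.197, 0.0]]]
scene slab [[[0.624, -0.391, 0.0]]]
scene loop_tool [[[0.62, -0.262, 0.0]], [[0.701, -0.121, -0.0]]]
scene marker [[[0.493, -0.138, 0.0]], [[0.435, 0.091, 0.0]]]
scene steel_rib [[[0.7, -0.323, 0.0]]]
```

View pics/crop1.png

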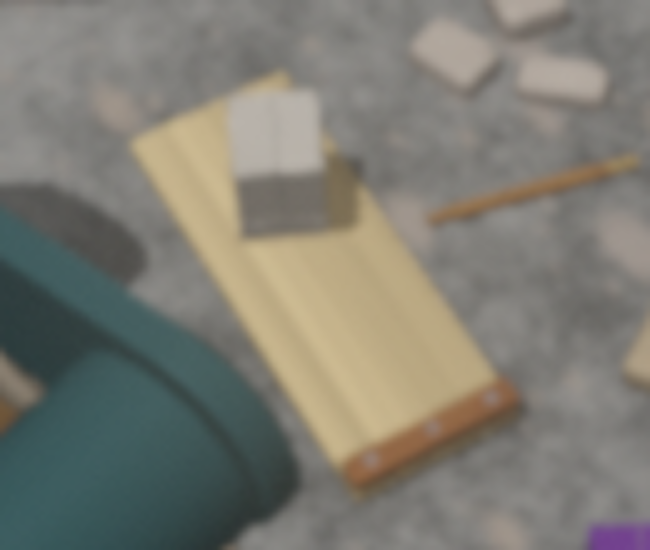

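The crop shows the mould's top face with corners near (228,97), (318,90), (322,172) and (237,178). Its lower front edge runs from (243,238) to (328,228).

```bash
python3 - <<'E'
from h import *
f=lambda a: np.array(a)/5+160-0.4
top=ray("side",f([(228,97),(318,90),(322,172),(237,178)]),.082)[:,:2]*1000
bot=ray("side",f([(243,238),(328,228)]),.012)[:,:2]*1000
bd=ray("side",f([(133,145),(285,72),(522,398),(345,462)]),.012)[:,:2]*1000
print(top.round(),top.mean(0),bot.round(),bd.round(),bd.mean(0))
a=lambda v: np.degrees(np.arctan2(v[1],v[0])).round(1)
print("top edges",a(top[1]-top[0]),a(top[2]-top[3]),a(top[0]-top[3]),a(top[1]-top[2]),"bot",a(bot[1]-bot[0]))
print("board",a(bd[1]-bd[0]),a(bd[0]-bd[3]),a(bd[1]-bd[2]))
s=robot.observe();print(R.from_rotvec(s["orientation"]).as_matrix().round(3))
E
```

```text
[[ 475. -112.]
 [ 520. -142.]
 [ 484. -191.]
 [ 444. -163.]] [ 480.81391588 -151.89756294] [[ 445. -158.]
 [ 489. -186.]] [[ 435.  -58.]
 [ 543.  -74.]
 [ 502. -352.]
 [ 397. -319.]] [ 469.03722857 -200.78469422]
top edges -34.4 -35.1 58.0 54.0 bot -32.0
board -8.2 81.7 81.6
[[ 0.961  0.276  0.   ]
 [ 0.276 -0.961 -0.   ]
 [-0.     0.    -1.   ]]
```

>>> arm_command(
  increments=[-1,422,-270,0,-66,-1,422,-270,0,-66,-1,422,-270,0,-66,-1,422,-270,0,-66,-1,422,-270,0,-66,-1,422,-270,0,-66,-1,422,-270,0,-66,-1,422,-270,0,-66],
  grip_force=4,
)

```text
time_s: 2.17
tool_pos: [0.3731, -0.2767, 0.2058]
orientation: [2.514, 1.883, 0.0]
contact_force: [0.3, -0.6, 0.0]
grip_width: 1.0
```

```bash
cat >> h.py <<'E'
def togo(x,y,z,yaw):  # tool-frame shift (mm) and spin (deg) to world target, yaw = heading of tool x
    s=robot.observe(); M=R.from_rotvec(s["orientation"]).as_matrix()
    d=M.T@(np.array([x,y,z])-s["tool_pos"])*1000
    cur=np.degrees(np.arctan2(M[1,0],M[0,0]))
    return d.round(1), round(-((yaw-cur+180)%360-180),1), np.round(s["tool_pos"],4), round(cur,1), M[:,2].round(3)
E
python3 -c "
from h import *
print(togo(.483,-.153,.2,81.9)); print(robot.camera_params('wrist'))"
```

```text
(array([149.6,  70.7,   5.8]), np.float64(-8.2), array([ 0.3731, -0.2767,  0.2058]), np.float64(73.7), array([ 0.001, -0.001, -1.   ]))
{'camera_matrix': array([[318.70814055,   0.        , 251.04658952],
       [  0.        , 318.70814055, 194.31669477],
       [  0.        ,   0.        ,   1.        ]]), 'tool_from_camera': array([[ 8.84051147e-04, -9.68252321e-01, -2.49973321e-01,
         7.17549898e-02],
       [ 9.99999491e-01,  9.77717943e-04, -2.50534620e-04,
        -7.14720033e-05],
       [ 4.86984128e-04, -2.49972972e-01,  9.68252692e-01,
        -1.78065122e-01],
       [ 0.00000000e+00,  0.00000000e+00,  0.00000000e+00,
         1.00000000e+00]])}
```

>>> arm_command(
  increments=[-1,150,71,0,-8,-1,150,71,0,-8,-1,150,71,0,-8,-1,150,71,0,-8,-1,150,71,0,-8,-1,150,71,0,-8],
)

```text
time_s: 2.67
tool_pos: [0.4843, -0.151, 0.2055]
orientation: [2.372, 2.059, -0.001]
contact_force: [-0.0, -0.9, 0.5]
grip_width: 0.999
```

```bash
python3 - <<'E'
from h import *
print(togo(.483,-.153,.2,81.9))
T=wristT(); im=robot.camera("wrist"); np.save("T.npy",T)
cv2.imwrite("pics/w1.png",cv2.resize(im[:,:,::-1],(800,600)))
K=robot.camera_params("wrist")["camera_matrix"]
def ry(uv,z):
    d=np.c_[np.atleast_2d(uv),np.ones(len(np.atleast_2d(uv)))]@np.linalg.inv(K).T@T[:3,:3].T
    return T[:3,3]+d*((z-T[2,3])/d[:,2])[:,None]
for t in ("mould","mould_centre","board","stop"): print(t,[(np.round(x["uv"]),round(x["conf"],2)) for x in robot.tip_of("wrist",t)[:2]])
E
```

```text
(array([-2.1, -1. ,  5.5]), np.float64(0.0), array([ 0.4843, -0.151 ,  0.2055]), np.float64(81.9), array([ 0.   , -0.001, -1.   ]))
mould [(array([247., 176.]), 0.84), (array([431., 280.]), 0.16)]
mould_centre []
board [(array([241., 220.]), 0.78)]
stop []
```

View pics/w1.png

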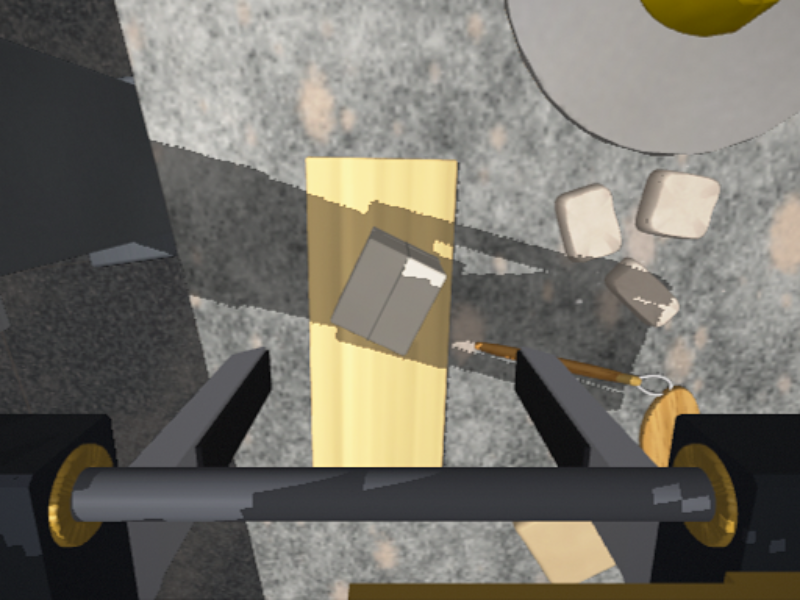

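The wrist view shows the board straight up the picture, with edges at x≈310 and 448. The mould sits right of centre, clearly turned. Its top face corners are near (371,240), (446,276), (405,356) and (331,320).

```bash
python3 - <<'E'
from h import *
T=np.load("T.npy"); K=robot.camera_params("wrist")["camera_matrix"]
im=cv2.imread("pics/w1.png")
cv2.imwrite("pics/w1c.png",cv2.resize(im[140:380,280:480],None,fx=2.5,fy=2.5,interpolation=cv2.INTER_NEAREST))
def ry(uv,z):
    d=np.c_[np.array(uv)/1.5625,np.ones(len(uv))]@np.linalg.inv(K).T@T[:3,:3].T
    return ((T[:3,3]+d*((z-T[2,3])/d[:,2])[:,None])[:,:2]*1000).round()
a=lambda v: np.degrees(np.arctan2(v[1],v[0])).round(1)
t=ry([(371,240),(446,276),(405,356),(331,320)],.082); print(t,t.mean(0),a(t[1]-t[0]),a(t[2]-t[3]),a(t[0]-t[3]),a(t[1]-t[2]),np.linalg.norm(t[1]-t[0]),np.linalg.norm(t[0]-t[3]))
b=ry([(306,158),(457,161),(443,466),(313,466)],.012); print(b,a(b[1]-b[0]),a(b[0]-b[3]),a(b[1]-b[2]))
E
```

```text
[[ 476. -116.]
 [ 518. -144.]
 [ 486. -193.]
 [ 443. -162.]] [ 480.75 -153.75] -33.7 -35.8 54.3 56.9 50.47771785649585 56.61271941887264
[[ 434.  -60.]
 [ 541.  -77.]
 [ 503. -321.]
 [ 395. -306.]] -9.0 81.0 81.1
```

View pics/w1c.png

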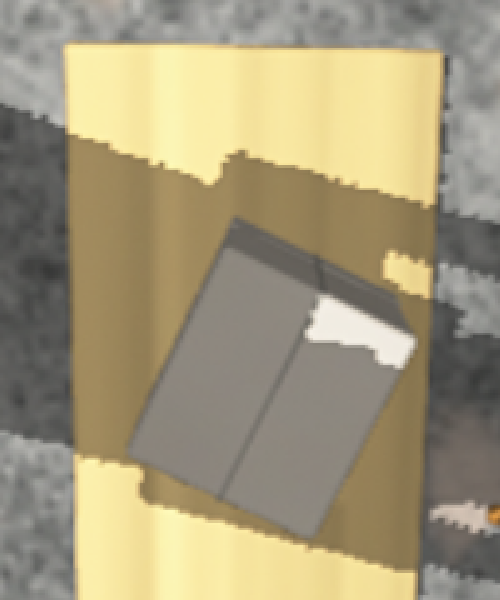

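```bash
python3 -c "
from h import *
print(togo(.491,-.139,.017,55.3))"
```

```text
(array([ 16.4,   5.9, 188.9]), np.float64(26.2), array([ 0.4826, -0.1541,  0.2059]), np.float64(81.5), array([ 0.001, -0.001, -1.   ]))
```

>>> arm_command(
  increments=[-1,16,6,20,7,-1,16,6,40,14,-1,16,6,60,21,-1,16,6,80,26,-1,16,6,105,26,-1,16,6,135,26,-1,16,6,165,26,-1,16,6,182,26],
)

```text
time_s: 3.58
tool_pos: [0.4883, -0.1401, 0.0206]
orientation: [-2.78, -1.458, 0.005]
contact_force: [-0.5, 0.5, -0.2]
grip_width: 1.001
```

```bash
python3 -c "
from h import *
print(togo(.491,-.139,.017,55.3))
im=robot.camera('scene');cv2.imwrite('pics/s2.png',cv2.resize(im[130:280,130:330,::-1],None,fx=4,fy=4))
im=robot.camera('wrist');cv2.imwrite('pics/w2.png',cv2.resize(im[:,:,::-1],(640,480)))"
```

```text
(array([2.4, 1.6, 3.6]), np.float64(0.1), array([ 0.4883, -0.1401,  0.0206]), np.float64(55.4), array([-0.004,  0.   , -1.   ]))
```

View pics/w2.png

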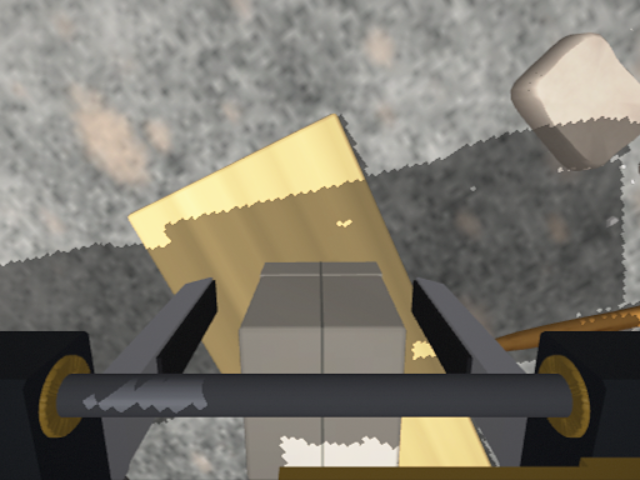

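The mould sits square between the fingers, about 2 mm to the right of centre.

>>> arm_command(
  increments=[-1,2,3,3,0,-1,2,3,3,0,1,2,3,3,0,1,2,3,3,0,1,2,3,3,0,1,2,3,3,0,1,2,3,3,0,1,2,3,3,0],
  grip_force=12,
)

```text
time_s: 4.35
tool_pos: [0.4911, -0.1395, 0.0174]
orientation: [-2.778, -1.458, 0.008]
contact_force: [-0.9, -0.4, 0.6]
grip_width: 0.61
```

```bash
python3 -c "
from h import *
s=robot.observe();print(s['grip_width'],s['contact_force']); print(togo(.4807,-.1542,.017,81.4))
# rotate about block centre (18mm behind tool along -x)
for k in range(1,9):
    a=np.radians(26.2*k/8)  # yaw +
    # tool frame: y is right of x when seen from above -> yaw+ moves offset toward -y
    print(k,round(18*(np.cos(a)-1),1),round(-18*np.sin(a),1),round(-np.degrees(a),1))"
```

```text
0.6101502579661521 [-0.89516739 -0.41305124  0.63371047]
(array([-18. ,  -0.2,   0.5]), np.float64(-26.0), array([ 0.4911, -0.1395,  0.0174]), np.float64(55.4), array([-0.006,  0.002, -1.   ]))
1 -0.0 -1.0 -3.3
2 -0.1 -2.1 -6.6
3 -0.3 -3.1 -9.8
4 -0.5 -4.1 -13.1
5 -0.7 -5.1 -16.4
6 -1.0 -6.1 -19.6
7 -1.4 -7.0 -22.9
8 -1.8 -7.9 -26.2
```

>>> arm_command(
  increments=[1,0,0,0,0,1,0,0,0,0,1,0,-1,0,-4,1,0,-3,0,-9,1,-0.5,-4,0,-14,1,-1,-6,0,-19,1,-1.4,-7,0,-23,1,-1.8,-8,0,-26],
)

```text
time_s: 5.02
tool_pos: [0.4834, -0.1373, 0.0174]
orientation: [-2.376, -2.049, 0.008]
contact_force: [-1.2, -1.1, -0.7]
grip_width: 0.577
```

>>> arm_command(
  increments=[1,0,0,0,0],
)

```text
time_s: 5.1
tool_pos: [0.4833, -0.1374, 0.0174]
orientation: [-2.375, -2.05, 0.008]
contact_force: [0.0, 1.9, 0.7]
grip_width: 0.573
```

```bash
python3 -c "
from h import *
s=robot.observe();print(s['grip_width'],s['contact_force'],s['wrist_torque']); print(togo(.4807,-.1542,.017,81.4))
im=robot.camera('side');a=cv2.resize(im[150:270,160:290,::-1],None,fx=3.6,fy=3.6)
im=robot.camera('scene');b=cv2.resize(im[150:270,170:280,::-1],None,fx=3.6,fy=3.6)
cv2.imwrite('pics/m3.png',np.hstack([a,b[:a.shape[0]]])[:,:800])"
```

```text
0.5733871934898449 [0.01520204 1.93315219 0.7420997 ] [ 0.21123805 -0.12920461  0.0195049 ]
(array([-17. ,  -0.1,   0.5]), np.float64(0.2), array([ 0.4833, -0.1374,  0.0174]), np.float64(81.6), array([-0.006, -0.   , -1.   ]))
```

View pics/m3.png

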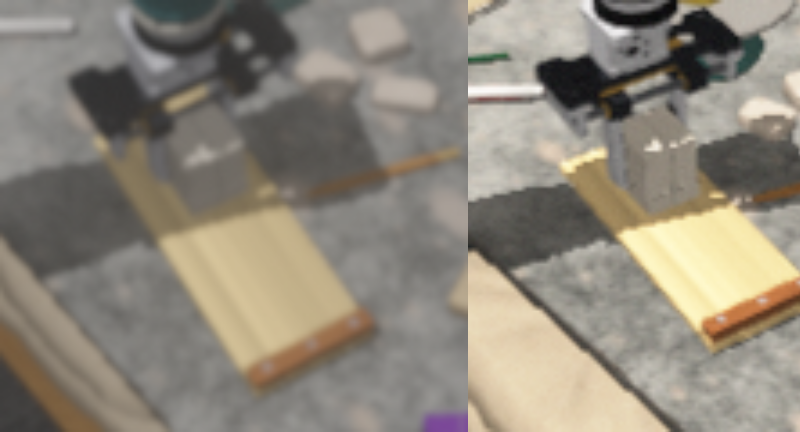

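>>> arm_command(
  increments=[1,0,0,0,0,1,0,0,0,0,1,-1.3,0,-2.5,0,1,-2.8,0,-4.9,0,1,-4.4,0,-7.2,0,1,-6.1,0,-9.5,0,1,-8,0,-11.6,0,1,-9.9,0,-13.6,0],
  grip_force=5,
)

```text
time_s: 5.87
tool_pos: [0.4819, -0.1473, 0.0311]
orientation: [-2.377, -2.047, 0.008]
contact_force: [-0.3, 0.2, -4.2]
grip_width: 0.572
```

```bash
cat >> h.py <<'E'
def snap(n):
    s=robot.observe();print(round(s['time_s'],2),round(s['grip_width']*94,1),s['contact_force'].round(1),s['wrist_torque'].round(3),togo(.4833,-.1374,.0174,81.4)[:2])
    im=robot.camera('scene');cv2.imwrite(f'pics/{n}.png',cv2.resize(im[150:270,170:300,::-1],None,fx=5,fy=5))
E
python3 -c "
from h import *
snap('m4')"
```

```text
5.87 53.8 [-0.3  0.2 -4.2] [ 0.016 -0.086 -0.046] (array([10. ,  0. , 13.7]), np.float64(0.1))
```

View pics/m4.png

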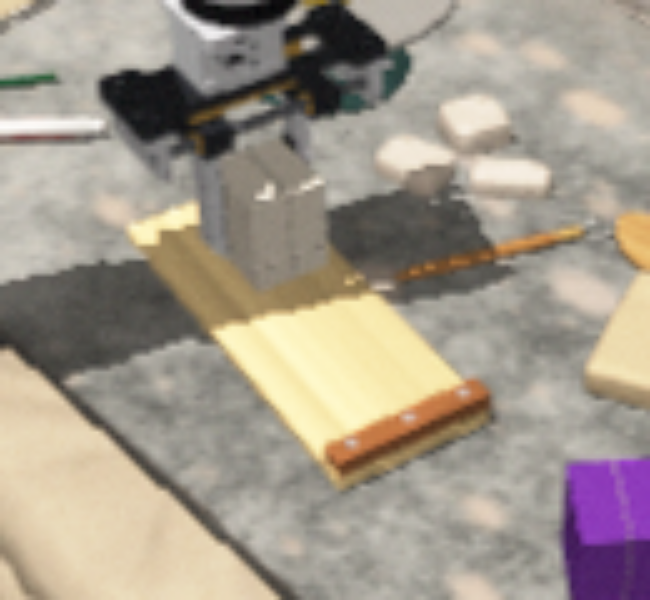

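```bash
cat >> h.py <<'E'
BY=np.radians(81.4)
def block(P,u,v,th,W=60,H=70,yaw=BY):
    """corners of block whose point (u from -y edge, v from bottom) is at world P, tipped th deg to -y"""
    t=np.radians(th); y=np.array([np.cos(yaw),np.sin(yaw),0]); x=np.array([np.sin(yaw),-np.cos(yaw),0]); z=np.array([0,0,1.])
    C=[]
    for a in (-27,27):
        for b,c in ((0,0),(W,0),(W,H),(0,H)):
            p,q=(b-u)/1000,(c-v)/1000
            C.append(P+x*a/1000+y*(p*np.cos(t)-q*np.sin(t))+z*(p*np.sin(t)+q*np.cos(t)))
    return np.array(C)
def proj(c,X):
    p=robot.camera_params(c); T=np.linalg.inv(p["cam_to_world"]); q=X@T[:3,:3].T+T[:3,3]; q=q@p["camera_matrix"].T
    return q[:,:2]/q[:,2:]
def grasp():
    s=robot.observe(); M=R.from_rotvec(s["orientation"]).as_matrix(); return s["tool_pos"]-.019*M[:,2]
def mmask(c):
    robot.camera(c); return robot.camera(c), robot.regions_of(c,"mould")
def fit(u,v,ths,W=60,H=70,ref=None):
    P=grasp() if ref is None else ref; out=[]
    for c in ("scene","side"):
        im=robot.camera(c); g=cv2.GaussianBlur(cv2.cvtColor(im,cv2.COLOR_RGB2GRAY),(0,0),.7).astype(np.float32)
        G=np.hypot(cv2.Sobel(g,5,1,0),cv2.Sobel(g,5,0,1))
        c0=proj(c,P[None])[0]; m=None
        for d in robot.regions_of(c,"mould"):
            q=np.argwhere(d["mask"]).mean(0)[::-1]
            if np.hypot(*(q-c0))<25: m=d["mask"]
        row=[]
        for th in ths:
            X=proj(c,block(P,u,v,th,W,H)); h=np.zeros(im.shape[:2],np.uint8); cv2.fillConvexPoly(h,cv2.convexHull((X*16).astype(np.int32)),1,shift=4)
            iou=-1 if m is None else (m&(h>0)).sum()/(m|(h>0)).sum()
            row.append(round(float(iou),2))
        if m is not None: print(c,"ext",[np.round(k,1) for k in (np.argwhere(m).min(0)[::-1],np.argwhere(m).max(0)[::-1])], "lowest mask vs hull bottoms",[round(float(proj(c,block(P,u,v,t,W,H))[:,1].max()),1) for t in ths])
        print(c,dict(zip(ths,row)))
E
python3 -c "
from h import *
fit(48,24.4,[0,6,12,18,24,30])"
```

```text
scene ext [array([214, 178]), array([234, 208])] lowest mask vs hull bottoms [208.0, 208.6, 209.1, 209.5, 209.7, 209.7]
scene {0: 0.81, 6: 0.83, 12: 0.82, 18: 0.81, 24: 0.79, 30: 0.76}
side ext [array([208, 178]), array([230, 208])] lowest mask vs hull bottoms [211.0, 211.2, 211.3, 211.1, 210.8, 210.4]
side {0: 0.79, 6: 0.8, 12: 0.79, 18: 0.78, 24: 0.75, 30: 0.73}
```

```bash
cat >> h.py <<'E'
E_=[(0,1),(1,2),(2,3),(3,0),(4,5),(5,6),(6,7),(7,4),(0,4),(1,5),(2,6),(3,7)]
def overlay(n,u,v,ths,W=60,H=70,c="scene",P=None):
    P=grasp() if P is None else P; im=robot.camera(c)[:,:,::-1]; c0=proj(c,P[None])[0].astype(int); S=8; k=len(ths)+1
    x0,y0=c0[0]-10,c0[1]-28; w,hh=48,66
    b=cv2.resize(im[y0:y0+hh,x0:x0+w],None,fx=S,fy=S,interpolation=cv2.INTER_CUBIC); pan=[b]
    for th in ths:
        d=b.copy(); X=((proj(c,block(P,u,v,th,W,H))-[x0,y0]+.5)*S).astype(int)
        for i,j in E_: cv2.line(d,tuple(map(int,X[i])),tuple(map(int,X[j])),(0,0,255) if 0 in(i,j) or (3 in (i,j)) else (0,160,0),1)
        pan.append(d)
    o=np.hstack(pan); f=min(1,800/o.shape[1]); cv2.imwrite(f"pics/{n}.png",cv2.resize(o,None,fx=f,fy=f))
E
python3 -c "
from h import *
overlay('o5',48,24.4,[0,18])"
```

```text
(no output)
```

View pics/o5.png

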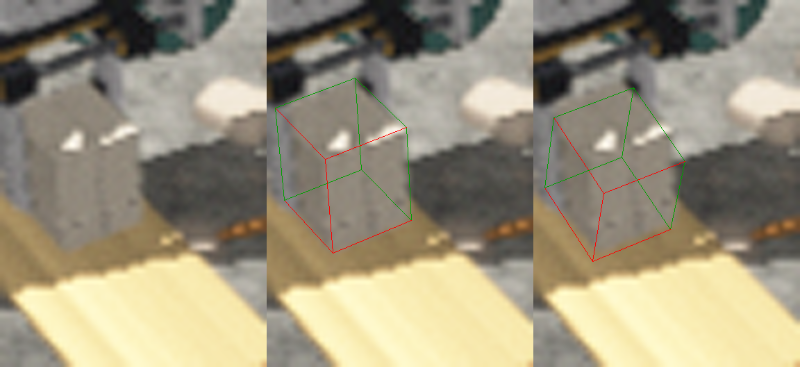

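The overlay shows the 0° wireframe fitting best: at 5 N the pads held the block and lifted it rather than letting it pivot. I'll lower it straight back, then regrasp nearer the +y edge with the lightest grip.

>>> arm_command(
  increments=[1,2,0,3,0,1,4,0,6,0,1,6,0,8.5,0,1,8,0,11,0,1,9,0,12.5,0,1,10,0,13.5,0,1,10,0,14,0,1,10,0,14,0],
)

```text
time_s: 6.83
tool_pos: [0.4832, -0.1373, 0.0175]
orientation: [-2.377, -2.048, 0.008]
contact_force: [-3.6, -0.5, 0.7]
grip_width: 0.575
```

>>> arm_command(
  increments=[0.1,0,0,0,0,-0.2,0,0,0,0,-0.4,0,0,0,0,-0.4,0,0,0,0],
  grip_force=3,
)

```text
time_s: 7.17
tool_pos: [0.4841, -0.1375, 0.0181]
orientation: [-2.378, -2.049, 0.007]
contact_force: [0.2, -0.2, -0.2]
grip_width: 0.69
```

```bash
python3 - <<'E'
from h import *
s=robot.observe();print(s['time_s'],s['grip_width']*94,s['contact_force'].round(1)); print(togo(.4833,-.1374,.0174,81.4))
P=grasp(); 
for du in (42,45,48,51,54):
    print(du); fit(du,24.4,[0])
T=wristT(); im=robot.camera("wrist"); np.save("T.npy",T); 
d=robot.regions_of("wrist","mould"); print([(x["extent"],x["conf"]) for x in d])
g=cv2.cvtColor(im,cv2.COLOR_RGB2GRAY); print(g[150:300:2,250].tolist())
cv2.imwrite("pics/w6.png",im[:,:,::-1])
E
```

```text
7.1667 64.82125745834578 [ 0.2 -0.2 -0.2]
(array([-0. , -0.8,  0.7]), np.float64(0.1), array([ 0.4841, -0.1375,  0.0181]), np.float64(81.5), array([-0.005, -0.001, -1.   ]))
42
scene ext [array([211, 180]), array([233, 209])] lowest mask vs hull bottoms [208.4]
scene {0: 0.82}
side ext [array([205, 178]), array([229, 209])] lowest mask vs hull bottoms [209.5]
side {0: 0.84}
45
scene ext [array([210, 180]), array([233, 209])] lowest mask vs hull bottoms [209.0]
scene {0: 0.88}
side ext [array([204, 178]), array([229, 209])] lowest mask vs hull bottoms [210.4]
side {0: 0.85}
48
scene ext [array([211, 180]), array([233, 209])] lowest mask vs hull bottoms [209.6]
scene {0: 0.89}
side ext [array([204, 179]), array([228, 208])] lowest mask vs hull bottoms [211.2]
side {0: 0.84}
51
scene ext [array([211, 180]), array([233, 209])] lowest mask vs hull bottoms [210.1]
scene {0: 0.86}
side ext [array([204, 178]), array([228, 208])] lowest mask vs hull bottoms [211.9]
side {0: 0.83}
54
scene ext [array([211, 181]), array([233, 209])] lowest mask vs hull bottoms [210.6]
scene {0: 0.84}
side ext [array([205, 179]), array([228, 208])] lowest mask vs hull bottoms [212.6]
side {0: 0.77}
[([185.5, 214.9, 318.1, 373.1], 0.94)]
[234, 132, 138, 138, 138, 139, 139, 139, 138, 138, 139, 138, 138, 138, 138, 137, 137, 138, 137, 138, 138, 139, 139, 138, 137, 138, 138, 138, 138, 138, 138, 136, 97, 96, 95, 95, 95, 122, 91, 92, 92, 92, 92, 91, 91, 91, 91, 91, 86, 86, 86, 85, 86, 81, 82, 81, 81, 80, 76, 90, 105, 105, 104, 104, 103, 104, 103, 103, 103, 103, 102, 102, 103, 103, 99]
```

```bash
python3 - <<'E'
from h import *
T=np.load("T.npy"); K=robot.camera_params("wrist")["camera_matrix"]; P=grasp(); y=np.array([np.cos(BY),np.sin(BY),0])
for v,z in ((213.,.012),(268.,.082)):
    d=T[:3,:3]@np.linalg.inv(K)@[250,v,1]; X=T[:3,3]+d*(z-T[2,3])/d[2]; print(X,"ahead of P mm",(X-P)@y*1000)
E
```

```text
[ 0.48428864 -0.1245111   0.012     ] ahead of P mm 12.728141487606777
[ 0.48500605 -0.12456323  0.082     ] ahead of P mm 12.783872012908743
```

>>> arm_command(
  increments=[-0.4,4,-1,1,0,-0.4,6.8,-1,2,0,-0.2,6.8,-1,2,0,1,6.8,-1,2,0,1,6.8,-1,2,0,1,6.8,-1,2,0,1,6.8,-1,2,0,1,6.8,-1,2,0],
  grip_force=3,
)

```text
time_s: 8.93
tool_pos: [0.4834, -0.1301, 0.0154]
orientation: [-2.377, -2.048, 0.007]
contact_force: [0.3, 1.5, -1.2]
grip_width: 0.58
```

```bash
cat >> h.py <<'E'
def rows(n=None):
    s=robot.observe(); print(round(s['time_s'],2),round(s['grip_width']*94,1),s['contact_force'].round(1),s['wrist_torque'].round(2),"TCP",s['tool_pos'].round(4))
    im=robot.camera("wrist"); g=cv2.cvtColor(im,cv2.COLOR_RGB2GRAY).astype(int)
    for col in (240,262):
        d=np.diff(g[:310,col]); print(col,[(int(i),int(d[i])) for i in np.where(abs(d)>12)[0] if i>140])
    if n: cv2.imwrite(f"pics/{n}.png",im[:,:,::-1])
E
python3 -c "
from h import *
rows()"
```

```text
8.93 54.5 [ 0.3  1.5 -1.2] [ 0.19 -0.37  0.05] TCP [ 0.4834 -0.1301  0.0154]
240 [(151, -102), (225, -19), (226, -15), (236, 16), (237, 22), (238, -34), (298, -109)]
262 [(155, -104), (225, -28), (236, 15), (237, 23), (238, -42), (298, -109)]
```

>>> arm_command(
  increments=[1,0,0,0,0,1,0,0,0,0,1,-0.6,0,-1.4,0,1,-1.3,0,-2.8,0,1,-2,0,-4.2,0,1,-2.7,0,-5.5,0,1,-2.7,0,-5.5,0],
)

```text
time_s: 9.57
tool_pos: [0.4827, -0.1332, 0.0209]
orientation: [-2.377, -2.047, 0.009]
contact_force: [0.9, -1.5, -2.2]
grip_width: 0.574
```

```bash
python3 -c "
from h import *
rows()"
```

```text
9.57 53.9 [ 0.9 -1.5 -2.2] [-0.1  -0.01  0.  ] TCP [ 0.4827 -0.1332  0.0209]
240 [(148, -102), (220, -22), (233, 31), (234, -23), (235, -18), (298, -110)]
262 [(155, -103), (220, -25), (233, 31), (234, -22), (235, -17), (298, -108), (305, -16)]
```

>>> arm_command(
  increments=[1,-0.8,0,-1.4,0,1,-1.6,0,-2.7,0,1,-2.4,0,-4,0,1,-3.3,0,-5.2,0,1,-4.2,0,-6.5,0,1,-5.1,0,-7.7,0,1,-6.1,0,-9,0,1,-7.1,0,-10.1,0],
)

```text
time_s: 10.28
tool_pos: [0.4816, -0.1402, 0.0311]
orientation: [-2.377, -2.047, 0.009]
contact_force: [0.2, 0.5, -3.2]
grip_width: 0.572
```

```bash
cat >> h.py <<'E'
def pred(u,v,ths,W=60,H=70):
    """predicted wrist rows of +y-bottom and +y-top edges at each tilt, rigid about P"""
    T=wristT(); Ti=np.linalg.inv(T); K=robot.camera_params("wrist")["camera_matrix"]; P=grasp()
    for th in ths:
        B=block(P,u,v,th,W,H); X=np.array([(B[i]+B[i+4])/2 for i in (0,1,2,3)]); q=(X@Ti[:3,:3].T+Ti[:3,3])@K.T; print(th,(q[:,1]/q[:,2]).round(1), "z of corners mm over board",(X[:,2]*1000-12).round(1))
E
python3 -c "
from h import *
rows(); pred(54,23,[0,6,12,18,24]); overlay('o7',54,23,[6,18])"
```

```text
10.28 53.7 [ 0.2  0.5 -3.2] [ 0.06 -0.02 -0.05] TCP [ 0.4816 -0.1402  0.0311]
240 [(145, -103), (210, -17), (226, 20), (227, -28), (298, -105), (307, -14)]
262 [(148, -33), (151, -62), (210, -20), (226, 18), (227, -28), (298, -104)]
0 [311.2 224.3 285.5 407.8] z of corners mm over board [15.4 15.4 85.4 85.4]
6 [302.7 221.  297.2 404.3] z of corners mm over board [ 9.8 16.1 85.7 79.5]
12 [294.  218.  308.  399.2] z of corners mm over board [ 4.6 17.1 85.6 73.1]
18 [285.2 215.2 317.7 392.9] z of corners mm over board [-0.2 18.3 84.9 66.4]
24 [276.5 212.7 326.1 385.4] z of corners mm over board [-4.6 19.8 83.7 59.3]
```

```bash
python3 -c "
from h import *
for u,v in ((54,26),(54,30),(54,34),(50,26)): print(u,v); pred(u,v,[0,6,10,14,18])
fit(54,23,[0,6,12,18,24,30])
s=robot.regions_of('scene','mould')
"
```

```text
54 26
0 [308.5 222.7 281.6 401.8] z of corners mm over board [12.3 12.3 82.3 82.3]
6 [299.7 218.9 292.4 398.1] z of corners mm over board [ 6.8 13.1 82.7 76.4]
10 [293.8 216.6 299.2 394.9] z of corners mm over board [ 3.3 13.7 82.7 72.2]
14 [287.8 214.3 305.5 391. ] z of corners mm over board [-0.  14.5 82.4 67.9]
18 [281.9 212.2 311.4 386.6] z of corners mm over board [-3.1 15.4 82.  63.4]
54 30
0 [304.9 220.5 276.6 394.2] z of corners mm over board [ 8.3  8.3 78.3 78.3]
6 [295.8 216.2 286.2 390.2] z of corners mm over board [ 2.8  9.1 78.7 72.4]
10 [289.7 213.4 292.3 386.9] z of corners mm over board [-0.6  9.8 78.7 68.3]
14 [283.6 210.8 298.1 383. ] z of corners mm over board [-3.9 10.6 78.5 64. ]
18 [277.5 208.3 303.4 378.7] z of corners mm over board [-6.9 11.6 78.2 59.6]
54 34
0 [301.5 218.4 271.9 386.9] z of corners mm over board [ 4.3  4.3 74.3 74.3]
6 [292.1 213.6 280.4 382.7] z of corners mm over board [-1.2  5.1 74.7 68.4]
10 [285.8 210.5 285.8 379.3] z of corners mm over board [-4.6  5.8 74.8 64.4]
14 [279.6 207.5 291.  375.3] z of corners mm over board [-7.8  6.7 74.7 60.1]
18 [273.3 204.6 295.8 371. ] z of corners mm over board [-10.7   7.8  74.4  55.8]
50 26
0 [303.1 216.5 272.5 394.6] z of corners mm over board [12.3 12.3 82.3 82.3]
6 [294.8 212.9 284.1 392. ] z of corners mm over board [ 7.2 13.5 83.1 76.8]
10 [289.2 210.7 291.4 389.4] z of corners mm over board [ 4.  14.4 83.4 72.9]
14 [283.5 208.6 298.5 386.3] z of corners mm over board [ 1.  15.5 83.4 68.9]
18 [277.9 206.7 305.1 382.6] z of corners mm over board [-1.9 16.6 83.2 64.7]
scene ext [array([213, 180]), array([234, 209])] lowest mask vs hull bottoms [207.7, 208.5, 209.2, 209.7, 210.0, 210.1]
scene {0: 0.74, 6: 0.78, 12: 0.83, 18: 0.85, 24: 0.84, 30: 0.83}
side ext [array([206, 177]), array([229, 208])] lowest mask vs hull bottoms [210.8, 211.1, 211.3, 211.3, 211.1, 210.7]
side {0: 0.79, 6: 0.82, 12: 0.83, 18: 0.78, 24: 0.74, 30: 0.71}
```

View pics/o7.png

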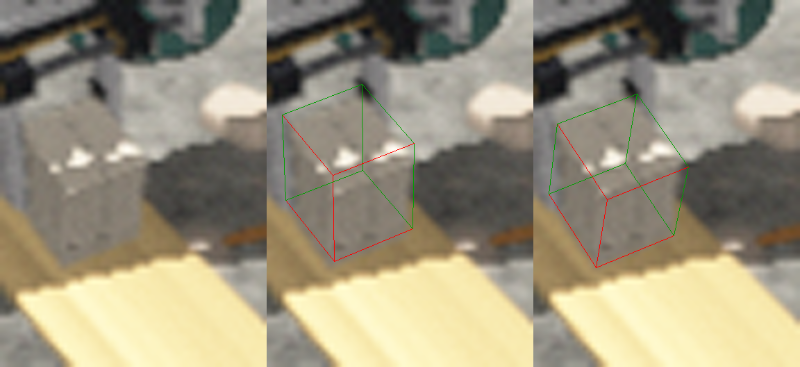

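The overlay shows the true pose lies between the two wireframes. It is tilted about 9–12° with the front edge on the board, and the pads have slipped up roughly 7 mm. I'll raise the grip slightly and continue.

>>> arm_command(
  increments=[1,0,0,0,0,1,-1.4,0,-1.7,0,1,-2.9,0,-3.3,0,1,-4.4,0,-4.8,0,1,-5.9,0,-6.3,0,1,-7.5,0,-7.8,0,1,-9.2,0,-9.2,0,1,-10.9,0,-10.5,0],
  grip_force=4.3,
)

```text
time_s: 11.3
tool_pos: [0.4802, -0.1514, 0.0419]
orientation: [-2.378, -2.048, 0.009]
contact_force: [0.2, -0.0, -4.0]
grip_width: 0.579
```

```bash
python3 -c "
from h import *
rows('w8'); 
for v in (31,35): print(v);pred(54,v,[9,13,17,21,25,29])
fit(54,31,[8,12,16,20,24,28,32])
"
```

```text
11.3 54.5 [ 0.2 -0.  -4. ] [ 0.04 -0.12  0.01] TCP [ 0.4802 -0.1514  0.0419]
240 [(209, -14), (225, 16), (298, -105)]
262 [(144, -103), (209, -16), (225, 15), (298, -105)]
31
9 [290.2 213.4 289.3 385.8] z of corners mm over board [10.1 19.5 88.7 79.3]
13 [284.1 210.6 294.9 382. ] z of corners mm over board [ 6.9 20.4 88.6 75.1]
17 [278.  208.  300.3 377.8] z of corners mm over board [ 3.8 21.3 88.3 70.7]
21 [271.8 205.5 305.2 373.2] z of corners mm over board [ 0.9 22.4 87.8 66.3]
25 [265.7 203.2 309.7 368.2] z of corners mm over board [-1.7 23.7 87.1 61.7]
29 [259.6 201.  313.7 362.9] z of corners mm over board [-4.1 25.  86.2 57.1]
35
9 [286.4 210.5 283.  378.3] z of corners mm over board [ 6.2 15.6 84.7 75.3]
13 [280.1 207.4 288.1 374.5] z of corners mm over board [ 3.  16.5 84.7 71.2]
17 [273.8 204.4 292.9 370.2] z of corners mm over board [-0.  17.5 84.4 66.9]
21 [267.5 201.6 297.3 365.6] z of corners mm over board [-2.8 18.7 84.  62.5]
25 [261.3 198.9 301.4 360.7] z of corners mm over board [-5.3 20.  83.5 58.1]
29 [255.1 196.4 305.1 355.5] z of corners mm over board [-7.6 21.5 82.7 53.6]
scene ext [array([214, 179]), array([236, 208])] lowest mask vs hull bottoms [209.8, 210.1, 210.3, 210.4, 210.5, 210.4, 210.3]
scene {8: 0.85, 12: 0.84, 16: 0.85, 20: 0.83, 24: 0.81, 28: 0.79, 32: 0.78}
side ext [array([208, 179]), array([231, 209])] lowest mask vs hull bottoms [213.1, 213.0, 212.9, 212.6, 212.3, 211.9, 211.4]
side {8: 0.79, 12: 0.78, 16: 0.79, 20: 0.75, 24: 0.76, 28: 0.74, 32: 0.7}
```

Tilt didn't advance: at 4.3 N the edge came up about 8 mm instead of pivoting, because the full pad area resists turning. I'll lower it back and regrasp with only the fingertips near the upper +y corner. There the contact patch is small and it pivots easily.

>>> arm_command(
  increments=[1,0,0,3,0,1,0,0,6,0,1,0,0,9,0,1,1.5,0,11.5,0,1,3,0,14,0,1,4.5,0,16,0,1,5.5,0,17.5,0,1,5.5,0,18,0],
  grip_force=3.5,
)

```text
time_s: 12.22
tool_pos: [0.4811, -0.1453, 0.0235]
orientation: [-2.377, -2.048, 0.008]
contact_force: [-0.1, 2.8, 1.2]
grip_width: 0.575
```

>>> arm_command(
  increments=[1,0,0,0,0,0.1,0,0,0,0,-0.2,0,0,0,0,-0.4,0,0,0,0,-0.4,0,0,0,0],
)

```text
time_s: 12.63
tool_pos: [0.481, -0.1458, 0.0234]
orientation: [-2.378, -2.048, 0.009]
contact_force: [0.1, -0.0, 0.1]
grip_width: 0.686
```

```bash
python3 -c "
from h import *
rows('w9'); 
for u in (51,54,57):
  v=(grasp()[2]*1000-12); print(u,v); pred(u,v,[0,2])
"
```

```text
12.63 64.5 [ 0.1 -0.   0.1] [-0.01 -0.01  0.01] TCP [ 0.481  -0.1458  0.0234]
240 [(143, -103), (205, -23), (213, 17), (214, 20), (215, -43), (252, 14), (298, -103)]
262 [(146, -34), (147, -71), (205, -25), (213, 15), (214, 21), (215, -39), (252, 13), (298, -106)]
51 30.384755339317017
0 [300.6 215.7 269.5 388.2] z of corners mm over board [-0. -0. 70. 70.]
2 [297.7 214.3 272.9 387.3] z of corners mm over board [-1.8  0.3 70.3 68.2]
54 30.384755339317017
0 [304.6 220.3 276.1 393.4] z of corners mm over board [-0. -0. 70. 70.]
2 [301.5 218.8 279.4 392.3] z of corners mm over board [-1.9  0.2 70.2 68.1]
57 30.384755339317017
0 [308.5 224.8 282.6 398.7] z of corners mm over board [-0. -0. 70. 70.]
2 [305.3 223.3 285.7 397.3] z of corners mm over board [-2.   0.1 70.1 68. ]
```

>>> arm_command(
  increments=[-0.5,0,0,-25,0,-0.5,9.7,0,-45,0,-0.5,9.7,0,-51.5,0,0,9.7,0,-51.5,0,1,9.7,0,-51.5,0,1,9.7,0,-51.5,0,1,9.7,0,-51.5,0,1,9.7,0,-51.5,0],
  grip_force=6,
)

```text
time_s: 13.35
tool_pos: [0.4822, -0.1361, 0.0736]
orientation: [-2.377, -2.046, 0.011]
contact_force: [0.9, -0.3, -2.5]
grip_width: 0.575
```

>>> arm_command(
  increments=[1,9.7,0,0,0],
)

```text
time_s: 13.43
tool_pos: [0.4836, -0.1283, 0.0733]
orientation: [-2.38, -2.045, 0.014]
contact_force: [0.8, -3.0, 2.9]
grip_width: 0.574
```

That last row had a stray 9.7 mm shift in it, which was my typing error. Checking what it did.

```bash
python3 -c "
from h import *
rows('w10'); pred(53,80.3,[0]);pred(46,80.3,[0]);
fit(53,80.3,[-8,-4,0,4]); fit(61,80.3,[-4,0,4])
overlay('o10',53,80.3,[0,-6])
"
```

```text
13.43 54.0 [ 0.8 -3.   2.9] [-0.56 -0.14  0.05] TCP [ 0.4836 -0.1283  0.0733]
240 [(142, -101), (208, -41), (214, -14), (231, 24), (232, 14), (298, -112)]
262 [(146, -31), (147, -73), (208, -42), (231, 23), (298, -112)]
0 [268.1 197.9 230.4 322.4] z of corners mm over board [-0. -0. 70. 70.]
0 [260.3 189.2 218.6 312.4] z of corners mm over board [-0. -0. 70. 70.]
scene ext [array([210, 180]), array([233, 208])] lowest mask vs hull bottoms [208.5, 208.6, 208.6, 208.5]
scene {-8: 0.89, -4: 0.89, 0: 0.87, 4: 0.86}
side ext [array([203, 176]), array([228, 208])] lowest mask vs hull bottoms [210.8, 210.4, 209.8, 209.1]
side {-8: 0.83, -4: 0.85, 0: 0.87, 4: 0.87}
scene ext [array([210, 181]), array([233, 209])] lowest mask vs hull bottoms [209.9, 210.1, 210.0]
scene {-4: 0.86, 0: 0.89, 4: 0.92}
side ext [array([203, 175]), array([228, 208])] lowest mask vs hull bottoms [212.3, 211.8, 211.2]
side {-4: 0.76, 0: 0.77, 4: 0.8}
```

View pics/o10.png

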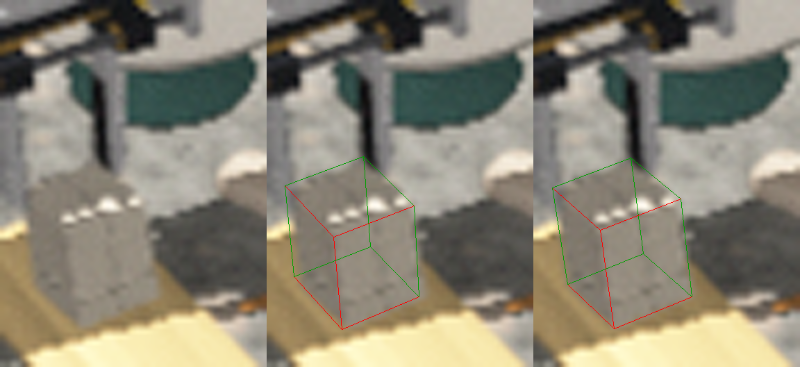

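The block was only pulled back about 6° on its rear edge; pivoting in the fingertips works. Returning those 8 mm.

>>> arm_command(
  increments=[1,-3,0,0,0,1,-6,0,0,0,1,-8,0,0,0,1,-8,0,0,0],
)

```text
time_s: 14.27
tool_pos: [0.4821, -0.1347, 0.0732]
orientation: [-2.377, -2.045, 0.011]
contact_force: [0.8, -1.4, -1.5]
grip_width: 0.577
```

```bash
python3 -c "
from h import *
rows(); pred(53,80.3,[-2,0,2])
"
```

```text
14.27 54.2 [ 0.8 -1.4 -1.5] [-0.27 -0.25  0.05] TCP [ 0.4821 -0.1347  0.0732]
240 [(141, -103), (200, -28), (207, 23), (208, -34), (232, 15), (233, 18), (298, -109), (304, -17)]
262 [(146, -100), (200, -28), (207, 25), (208, -32), (232, 13), (233, 18), (298, -107)]
-2 [272.2 201.3 230.8 324.8] z of corners mm over board [ 1.8 -0.3 69.7 71.8]
0 [268.1 197.9 230.4 322.4] z of corners mm over board [-0.1 -0.1 69.9 69.9]
2 [263.9 194.5 229.9 319.9] z of corners mm over board [-1.9  0.2 70.2 68.1]
```

>>> arm_command(
  increments=[1,-1.5,0,-1.2,0,1,-3.5,0,-2.6,0,1,-7.1,0,-5,0,1,-10.8,0,-7.2,0,1,-14.7,0,-9.3,0,1,-18.6,0,-11.1,0,1,-22.7,0,-12.8,0,1,-22.7,0,-12.8,0],
)

```text
time_s: 14.98
tool_pos: [0.4787, -0.1581, 0.0866]
orientation: [-2.378, -2.044, 0.012]
contact_force: [0.1, 0.6, -0.7]
grip_width: 0.574
```

```bash
cat >> h.py <<'E'
def tipfit(u,v,ths,W=60,H=70):
    rows(); P=grasp(); print("tip over board mm",round(P[2]*1000-31,1)); pred(u,v+19,ths,W,H); fit(u,v+19,ths,W,H)
E
python3 -c "
from h import *
tipfit(54,61,[6,10,14,18,22,26])
"
```

```text
14.98 54.0 [ 0.1  0.6 -0.7] [ 0.16  0.03 -0.04] TCP [ 0.4787 -0.1581  0.0866]
240 [(175, -13), (188, 14), (189, -15), (298, -98), (308, -27)]
262 [(182, 25), (183, 21), (188, -29), (234, 13), (296, 14), (297, 43), (298, -165)]
tip over board mm 74.4
6 [256.9 189.1 231.  316.5] z of corners mm over board [ 8.2 14.5 84.1 77.8]
10 [248.7 182.5 230.2 311.3] z of corners mm over board [ 5.3 15.7 84.6 74.2]
14 [240.6 176.  229.6 306. ] z of corners mm over board [ 2.7 17.2 85.2 70.6]
18 [232.5 169.5 229.  300.6] z of corners mm over board [ 0.6 19.2 85.8 67.2]
22 [224.5 163.2 228.6 295.2] z of corners mm over board [-1.  21.5 86.4 63.9]
26 [216.6 156.9 228.2 289.7] z of corners mm over board [-2.2 24.1 87.1 60.8]
scene ext [array([212, 181]), array([235, 210])] lowest mask vs hull bottoms [210.8, 210.5, 210.1, 209.5, 208.8, 208.0]
scene {6: 0.8, 10: 0.82, 14: 0.84, 18: 0.85, 22: 0.82, 26: 0.76}
side ext [array([205, 181]), array([230, 209])] lowest mask vs hull bottoms [214.2, 213.3, 212.3, 211.1, 209.9, 208.5]
side {6: 0.76, 10: 0.78, 14: 0.81, 18: 0.85, 22: 0.83, 26: 0.77}
```

```bash
sed -i 's/^def pred(u,v,ths,W=60,H=70):/def pred(u,v,ths,W=60,H=70,P=None):/; s/; P=grasp()$/; P=grasp() if P is None else P/' h.py; python3 - <<'E'
s=open('h.py').read()
i=s.index("def tipfit"); s=s[:i]+'''def tipfit(u,v,ths,W=60,H=70):
    rows(); P=grasp()+[0,0,-.015]; print("pivot over board mm",round(P[2]*1000-12,1)); pred(u,v,ths,W,H,P); fit(u,v,ths,W,H,P)
'''
open('h.py','w').write(s)
E
python3 -c "
from h import *
tipfit(54,65,[8,12,15,18,21,24])
"
```

```text
15.23 54.1 [-1.1  0.7 -0.2] [0.01 0.14 0.01] TCP [ 0.4789 -0.1572  0.0862]
240 [(176, -17), (234, 14), (298, -100)]
262 [(176, -17), (183, 25), (184, 21), (186, -23), (187, -23), (234, 14), (296, 64), (297, 28), (298, -213), (299, 15)]
pivot over board mm 78.2
8 [255.  188.4 234.  316.6] z of corners mm over board [ 6.3 14.7 84.  75.6]
12 [247.9 183.2 234.9 312.6] z of corners mm over board [ 3.4 15.9 84.3 71.9]
15 [242.6 179.3 235.6 309.4] z of corners mm over board [ 1.4 17.  84.6 69. ]
18 [237.3 175.5 236.3 306.2] z of corners mm over board [-0.3 18.2 84.8 66.3]
21 [232.1 171.7 237.1 302.8] z of corners mm over board [-1.8 19.7 85.  63.5]
24 [226.9 168.1 237.8 299.4] z of corners mm over board [-3.2 21.2 85.2 60.8]
scene ext [array([212, 181]), array([235, 210])] lowest mask vs hull bottoms [211.0, 210.9, 210.7, 210.4, 210.1, 209.7]
scene {8: 0.8, 12: 0.82, 15: 0.84, 18: 0.85, 21: 0.85, 24: 0.83}
side ext [array([204, 180]), array([231, 210])] lowest mask vs hull bottoms [214.2, 213.5, 212.9, 212.3, 211.6, 210.8]
side {8: 0.8, 12: 0.83, 15: 0.86, 18: 0.89, 21: 0.92, 24: 0.93}
```

Tilt is 18° as commanded, with the front edge on the board. Continuing along the arc.

>>> arm_command(
  increments=[1,-2,0,-0.8,0,1,-5,0,-1.7,0,1,-9,0,-2.8,0,1,-13,0,-3.7,0,1,-17,0,-4.5,0,1,-21.2,0,-5,0,1,-25.6,0,-5.3,0,1,-25.6,0,-5.3,0],
  grip_force=7,
)

```text
time_s: 16.15
tool_pos: [0.4752, -0.1836, 0.0919]
orientation: [-2.379, -2.045, 0.011]
contact_force: [-1.1, 0.0, 2.9]
grip_width: 0.573
```

```bash
python3 -c "
from h import *
tipfit(54,65,[28,32,36,40,44])
"
```

```text
16.15 53.9 [-1.1  0.   2.9] [ 0.08  0.09 -0.  ] TCP [ 0.4752 -0.1836  0.0919]
240 [(174, 20), (282, 60), (283, 50), (298, -214), (299, 17), (304, -16)]
262 [(167, 16), (168, 67), (173, -56), (174, 58), (194, -33), (195, -44), (282, 55), (283, 46), (298, -205), (299, 14)]
pivot over board mm 83.9
28 [219.9 163.2 238.8 294.7] z of corners mm over board [ 1.2 29.3 91.1 63. ]
32 [213.  158.6 239.8 289.9] z of corners mm over board [ 0.2 32.  91.3 59.5]
36 [206.1 154.2 240.7 285.1] z of corners mm over board [-0.4 34.8 91.5 56.2]
40 [199.4 150.  241.7 280.2] z of corners mm over board [-0.6 38.  91.6 53. ]
44 [192.6 146.  242.6 275.2] z of corners mm over board [-0.4 41.3 91.7 50. ]
scene ext [array([214, 183]), array([238, 210])] lowest mask vs hull bottoms [212.0, 211.3, 210.5, 209.6, 208.5]
scene {28: 0.82, 32: 0.86, 36: 0.89, 40: 0.87, 44: 0.82}
side ext [array([208, 185]), array([233, 210])] lowest mask vs hull bottoms [214.9, 213.7, 212.4, 212.0, 212.0]
side {28: 0.74, 32: 0.75, 36: 0.78, 40: 0.79, 44: 0.77}
```

>>> arm_command(
  increments=[1,-4.4,0,0,0,1,-8.8,0,0,0,1,-13.2,0,0.3,0,1,-17.5,0,0.8,0,1,-21.9,0,1.6,0,1,-26.1,0,2.6,0,1,-30.3,0,3.8,0,1,-30.3,0,3.8,0],
)

```text
time_s: 17.07
tool_pos: [0.4706, -0.214, 0.0879]
orientation: [-2.379, -2.045, 0.013]
contact_force: [-0.6, -0.9, 2.9]
grip_width: 0.574
```

```bash
python3 -c "
from h import *
tipfit(54,65,[45,50,55,60,65])
"
```

```text
17.07 53.9 [-0.6 -0.9  2.9] [-0.28  0.11  0.02] TCP [ 0.4706 -0.214   0.0879]
240 [(159, -26), (161, 21), (243, -24), (258, 53), (259, 73), (298, -212), (299, 18)]
262 [(159, -27), (161, 21), (165, 24), (166, 79), (197, -98), (243, -23), (257, 41), (258, 90), (298, -202), (299, 14)]
pivot over board mm 80.0
45 [190.9 144.9 242.9 273.9] z of corners mm over board [-4.1 38.3 87.8 45.4]
50 [182.6 140.3 244.  267.6] z of corners mm over board [-3.1 42.8 87.8 41.9]
55 [174.4 136.2 245.1 261.2] z of corners mm over board [-1.5 47.6 87.8 38.6]
60 [166.3 132.6 246.2 254.8] z of corners mm over board [ 0.7 52.7 87.7 35.7]
65 [158.4 129.5 247.2 248.5] z of corners mm over board [ 3.6 58.  87.6 33.2]
scene ext [array([216, 189]), array([241, 211])] lowest mask vs hull bottoms [214.2, 212.8, 211.5, 211.5, 211.5]
scene {45: 0.75, 50: 0.78, 55: 0.78, 60: 0.73, 65: 0.7}
side ext [array([208, 187]), array([238, 217])] lowest mask vs hull bottoms [220.3, 220.2, 219.9, 219.5, 219.0]
side {45: 0.66, 50: 0.69, 55: 0.74, 60: 0.77, 65: 0.74}
```

>>> arm_command(
  increments=[1,-4.2,0,1.5,0,1,-8.3,0,3.2,0,1,-12.2,0,5,0,1,-16.1,0,7.1,0,1,-19.8,0,9.4,0,1,-23.5,0,11.9,0,1,-27,0,14.5,0,1,-27,0,14.5,0],
)

```text
time_s: 17.98
tool_pos: [0.4662, -0.2406, 0.0729]
orientation: [-2.379, -2.045, 0.013]
contact_force: [-0.4, -2.2, 1.5]
grip_width: 0.574
```

```bash
python3 -c "
from h import *
tipfit(54,65,[70,75,80,85,90])
"
```

```text
17.98 53.9 [-0.4 -2.2  1.5] [-0.46  0.01  0.01] TCP [ 0.4662 -0.2406  0.0729]
240 [(157, -29), (265, 29), (266, 76), (298, -211), (299, 19), (305, 14)]
262 [(157, -29), (158, 13), (164, 31), (165, 79), (202, -36), (210, -62), (265, 61), (266, 30), (298, -201), (299, 16), (305, -18)]
pivot over board mm 65.2
70 [150.6 127.1 248.1 242.1] z of corners mm over board [-7.8 48.6 72.5 16.1]
75 [143.1 125.4 248.9 235.8] z of corners mm over board [-3.8 54.1 72.3 14.3]
80 [135.7 124.6 249.7 229.5] z of corners mm over board [ 0.7 59.8 72.  12.9]
85 [128.6 124.6 250.3 223.2] z of corners mm over board [ 5.7 65.5 71.6 11.8]
90 [121.7 125.6 250.9 217. ] z of corners mm over board [11.2 71.2 71.2 11.2]
scene ext [array([217, 191]), array([243, 218])] lowest mask vs hull bottoms [219.5, 219.2, 218.7, 218.2, 217.5]
scene {70: 0.74, 75: 0.77, 80: 0.77, 85: 0.73, 90: 0.68}
side ext [array([212, 191]), array([239, 223])] lowest mask vs hull bottoms [227.7, 227.0, 226.1, 225.2, 224.1]
side {70: 0.59, 75: 0.6, 80: 0.61, 85: 0.63, 90: 0.6}
```

>>> arm_command(
  increments=[1,-1.7,0,1.4,0,1,-3.3,0,2.9,0,1,-5,0,4.4,0,1,-6.5,0,5.9,0,1,-8,0,7.5,0,1,-9.5,0,9.1,0,1,-11,0,10.8,0,1,-12.4,0,12.4,0],
)

```text
time_s: 18.9
tool_pos: [0.4644, -0.2516, 0.0607]
orientation: [-2.377, -2.046, 0.012]
contact_force: [-1.9, 2.0, 10.0]
grip_width: 0.573
```

```bash
python3 -c "
from h import *
tipfit(54,65,[80,84,87,90])
"
```

```text
18.9 53.9 [-1.9  2.  10. ] [0.31 0.19 0.05] TCP [ 0.4644 -0.2516  0.0607]
240 [(162, -13), (271, 30), (272, 75), (298, -209), (299, 15)]
262 [(173, 31), (174, 80), (210, -106), (250, -15), (271, 61), (272, 28), (298, -201), (299, 16), (308, -13)]
pivot over board mm 52.7
80 [135.9 124.6 249.7 229.6] z of corners mm over board [-11.7  47.4  59.5   0.4]
84 [130.1 124.5 250.2 224.6] z of corners mm over board [-7.8 51.9 59.2 -0.4]
87 [126.  124.9 250.6 220.9] z of corners mm over board [-4.6 55.3 59.  -0.9]
90 [121.9 125.6 250.9 217.2] z of corners mm over board [-1.3 58.7 58.7 -1.3]
scene ext [array([219, 192]), array([244, 221])] lowest mask vs hull bottoms [223.7, 223.2, 222.8, 222.4]
scene {80: 0.69, 84: 0.72, 87: 0.74, 90: 0.75}
side ext [array([215, 201]), array([240, 227])] lowest mask vs hull bottoms [231.2, 230.4, 229.8, 229.2]
side {80: 0.49, 84: 0.5, 87: 0.5, 90: 0.5}
```

Force of 10 N down means it is seated on its side. Releasing and moving over to the +y end.

>>> arm_command(
  increments=[0.5,0,0,-1,0,0,0,0,-1,0,-0.3,0,0,-1,0,-0.5,0,0,-1,0,-0.5,0,0,-10,0,-0.5,15,0,-30,0,-0.5,35,0,-40,0,-0.5,35,0,-40,0],
)

```text
time_s: 19.82
tool_pos: [0.4722, -0.2154, 0.1045]
orientation: [-2.378, -2.052, 0.007]
contact_force: [-0.4, -0.2, 0.8]
grip_width: 0.746
```

```bash
python3 - <<'E'
from h import *
rows(); T=wristT(); im=robot.camera("wrist"); cv2.imwrite("pics/w12.png",im[:,:,::-1])
d=robot.regions_of("wrist","mould"); print([(x["extent"],round(x["conf"],2)) for x in d[:2]])
m=d[0]["mask"]; K=robot.camera_params("wrist")["camera_matrix"]
P=grasp()
for u in (30,40,50): pred(u,P[2]*1000-12,[0],70,60)
g=cv2.cvtColor(im,cv2.COLOR_RGB2GRAY).astype(int)
for r in (220,240,260):
    dd=np.diff(g[r]); print(r,[(int(i),int(dd[i])) for i in np.where(abs(dd)>15)[0] if 150<i<350])
robot.camera("scene");d=robot.regions_of("scene","mould");print([x["extent"] for x in d])
o=im[:,:,::-1]; s=robot.camera("scene")[140:260,170:300,::-1]
cv2.imwrite("pics/c12.png",np.hstack([cv2.resize(o,(440,330)),cv2.resize(s,(357,330))]))
E
```

```text
19.82 70.2 [-0.4 -0.2  0.8] [-0.08 -0.09 -0.05] TCP [ 0.4722 -0.2154  0.1045]
240 [(165, -34), (168, 28), (176, -23), (179, 15), (180, 27), (271, 14), (272, 85), (298, -209), (299, 18), (304, -15)]
262 [(165, -24), (168, 18), (179, 59), (180, 73), (191, -107), (272, 82), (298, -198), (299, 15)]
[([211.9, 167.8, 290.9, 271.2], 0.88), ([330.8, 188.4, 506.5, 233.5], 0.55)]
0 [229.7 150.9 162.1 260.2] z of corners mm over board [ 0.  0. 60. 60.]
0 [240.1 162.8 177.1 273. ] z of corners mm over board [ 0.  0. 60. 60.]
0 [250.4 174.5 191.8 285.5] z of corners mm over board [ 0.  0. 60. 60.]
220 [(247, -19), (248, -19), (249, 25), (303, -20)]
240 [(158, -19), (179, -25), (180, -40), (191, 85), (192, 115), (193, 30), (210, -27), (211, -89), (212, 20), (247, -17), (248, -17), (249, 22), (285, -17), (287, 16), (302, -19), (308, -16), (309, -36), (310, -25), (321, 35), (322, 21)]
260 [(168, -19), (169, -43), (187, 143), (188, 77), (211, -45), (212, -49), (247, -19), (248, -18), (249, 25), (289, -16), (300, -20), (301, -27), (313, -31), (314, -33), (332, 34), (333, 20)]
[[279.8, 240.9, 303.5, 275.4], [222.1, 191.4, 246.7, 221.1], [324.1, 242.4, 359.4, 284.5], [302.3, 273.3, 333.6, 315.1]]
```

View pics/c12.png

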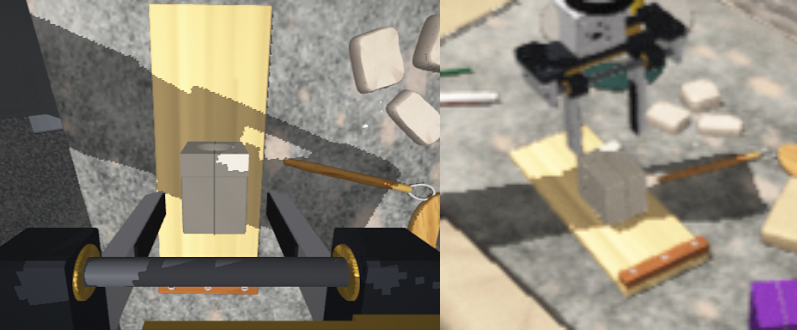

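Views are used up. The last one shows the block lying square on the board on its side, the mouth rim on its +y face. Regrasping near the upper +y corner.

>>> arm_command(
  increments=[-0.5,22,0,5,0,-0.5,22,0,20,0,-0.5,22,0,34,0,-0.5,22,0,39.5,0,0.2,22,0,39.5,0,1,22,0,39.5,0,1,22,0,39.5,0,1,22,0,39.5,0],
  grip_force=6,
)

```text
time_s: 20.78
tool_pos: [0.4726, -0.1961, 0.0608]
orientation: [-2.378, -2.044, 0.013]
contact_force: [0.9, -1.0, -1.1]
grip_width: 0.573
```

>>> arm_command(
  increments=[1,0,0,0,0,1,0,0,0,0,1,0,0,0,0],
)

```text
time_s: 21.03
tool_pos: [0.4726, -0.1961, 0.0609]
orientation: [-2.378, -2.044, 0.013]
contact_force: [0.9, -0.3, -2.9]
grip_width: 0.577
```

```bash
python3 -c "
from h import *
tipfit(63,56,[0,3],70,60)
"
```

```text
21.03 54.3 [ 0.9 -0.3 -2.9] [-0.09 -0.1   0.07] TCP [ 0.4726 -0.1961  0.0609]
240 [(200, -19), (201, -16), (206, 27), (221, -27), (229, 22), (230, 17), (298, -106)]
262 [(200, -19), (201, -15), (206, 24), (221, -25), (229, 23), (230, 15), (298, -103), (305, 14)]
pivot over board mm 52.9
0 [284.7 201.  229.9 335.5] z of corners mm over board [-3.1 -3.1 56.9 56.9]
3 [279.3 197.4 230.5 332.1] z of corners mm over board [-6.4 -2.7 57.2 53.6]
scene ext [array([220, 192]), array([245, 221])] lowest mask vs hull bottoms [223.2, 223.4]
scene {0: 0.91, 3: 0.91}
side ext [array([214, 194]), array([240, 226])] lowest mask vs hull bottoms [230.0, 229.8]
side {0: 0.81, 3: 0.82}
```

>>> arm_command(
  increments=[1,0,0,0,0,1,-1.5,0,-1.5,0,1,-2.9,0,-3.1,0,1,-5.9,0,-6.1,0,1,-9.1,0,-8.9,0,1,-12.4,0,-11.5,0,1,-15.9,0,-14,0,1,-15.9,0,-14,0],
  grip_force=5,
)

```text
time_s: 21.95
tool_pos: [0.4704, -0.2127, 0.0758]
orientation: [-2.38, -2.044, 0.013]
contact_force: [0.0, -0.3, -1.1]
grip_width: 0.575
```

```bash
python3 -c "
from h import *
tipfit(63,53,[5,9,12,15,18,21],70,60)
"
```

```text
21.95 54.1 [ 0.  -0.3 -1.1] [-0.01 -0.02 -0.01] TCP [ 0.4704 -0.2127  0.0758]
240 [(182, -13), (192, 15), (233, 13), (298, -100), (307, 15)]
262 [(192, 20), (233, 14), (298, -99), (304, -13)]
pivot over board mm 67.5
5 [277.8 196.4 233.3 333.2] z of corners mm over board [ 9.2 15.3 75.  68.9]
9 [270.7 192.  234.5 328.5] z of corners mm over board [ 5.2 16.2 75.5 64.5]
12 [265.4 188.7 235.4 324.9] z of corners mm over board [ 2.5 17.1 75.8 61.2]
15 [260.2 185.5 236.3 321.1] z of corners mm over board [-0.  18.1 76.  57.9]
18 [254.9 182.3 237.3 317.3] z of corners mm over board [-2.4 19.2 76.3 54.6]
21 [249.7 179.3 238.2 313.3] z of corners mm over board [-4.6 20.5 76.5 51.4]
scene ext [array([221, 191]), array([246, 219])] lowest mask vs hull bottoms [222.4, 222.5, 222.6, 222.6, 222.5, 222.3]
scene {5: 0.78, 9: 0.8, 12: 0.8, 15: 0.81, 18: 0.82, 21: 0.83}
side ext [array([215, 194]), array([242, 226])] lowest mask vs hull bottoms [230.7, 230.3, 230.0, 229.6, 229.1, 228.6]
side {5: 0.76, 9: 0.79, 12: 0.8, 15: 0.8, 18: 0.83, 21: 0.83}
```

>>> arm_command(
  increments=[1,-1.8,0,-1,0,1,-3.6,0,-2.1,0,1,-7.3,0,-4.2,0,1,-11.1,0,-6.1,0,1,-15,0,-7.8,0,1,-19,0,-9.4,0,1,-23.1,0,-10.8,0,1,-27.3,0,-11.8,0],
  grip_force=6,
)

```text
time_s: 22.87
tool_pos: [0.4664, -0.2393, 0.0872]
orientation: [-2.379, -2.045, 0.013]
contact_force: [0.2, 0.6, -1.9]
grip_width: 0.574
```

```bash
python3 -c "
from h import *
tipfit(63,53,[28,32,36,40,44],70,60)
"
```

```text
22.87 53.9 [ 0.2  0.6 -1.9] [ 0.14 -0.13  0.03] TCP [ 0.4664 -0.2393  0.0872]
240 [(183, -14), (215, -26), (216, 18), (217, 15), (285, 55), (286, 25), (298, -212), (299, 17), (305, -16)]
262 [(175, 50), (176, 50), (177, -25), (181, 28), (183, -18), (190, -93), (215, -31), (216, 18), (217, 14), (287, 22), (288, 82), (298, -203), (299, 17)]
pivot over board mm 79.4
28 [237.5 172.4 240.4 303.8] z of corners mm over board [ 3.  35.9 88.9 56. ]
32 [230.6 168.8 241.7 298.3] z of corners mm over board [ 1.1 38.2 89.  51.9]
36 [223.8 165.3 242.9 292.7] z of corners mm over board [-0.5 40.6 89.2 48. ]
40 [217.  162.1 244.1 287.1] z of corners mm over board [-1.7 43.3 89.3 44.3]
44 [210.2 159.1 245.3 281.4] z of corners mm over board [-2.5 46.1 89.3 40.7]
scene {28: -1.0, 32: -1.0, 36: -1.0, 40: -1.0, 44: -1.0}
side ext [array([218, 199]), array([245, 227])] lowest mask vs hull bottoms [231.9, 230.9, 230.1, 230.2, 230.2]
side {28: 0.75, 32: 0.77, 36: 0.79, 40: 0.82, 44: 0.82}
```

>>> arm_command(
  increments=[1,-2.2,0,-0.3,0,1,-4.3,0,-0.6,0,1,-8.5,0,-1.2,0,1,-12.7,0,-1.7,0,1,-17,0,-1.9,0,1,-21.3,0,-1.9,0,1,-25.6,0,-1.7,0,1,-29.9,0,-1.3,0],
  grip_force=7,
)

```text
time_s: 23.78
tool_pos: [0.462, -0.2695, 0.0887]
orientation: [-2.38, -2.045, 0.014]
contact_force: [0.7, 0.4, -1.1]
grip_width: 0.573
```

```bash
python3 -c "
from h import *
tipfit(63,53,[48,52,56,60,64],70,60)
"
```

```text
23.78 53.9 [ 0.7  0.4 -1.1] [ 0.13 -0.12 -0.  ] TCP [ 0.462  -0.2695  0.0887]
240 [(172, -25), (182, 19), (213, -22), (217, 21), (241, -33), (259, 39), (260, 73), (261, 16), (274, -193), (281, 48), (282, 19), (288, 14), (289, 45), (290, 13), (291, -53), (292, 60), (293, -28), (294, -40), (295, -14), (298, -103)]
262 [(165, 54), (167, -70), (168, 34), (169, 84), (172, -61), (174, -22), (175, 29), (181, 23), (182, 44), (192, -32), (193, -62), (213, -23), (217, 25), (241, -35), (258, 25), (259, 87), (260, 13), (274, -148), (275, -32), (281, 29), (282, 38), (298, -100), (306, 13)]
pivot over board mm 80.5
48 [203.5 156.3 246.4 275.6] z of corners mm over board [-1.7 50.3 90.4 38.4]
52 [196.8 153.8 247.5 269.8] z of corners mm over board [-1.7 53.4 90.4 35.2]
56 [190.3 151.7 248.6 264.1] z of corners mm over board [-1.3 56.7 90.3 32.2]
60 [183.8 149.8 249.6 258.3] z of corners mm over board [-0.5 60.1 90.1 29.5]
64 [177.4 148.3 250.5 252.5] z of corners mm over board [ 0.7 63.6 89.9 27. ]
scene ext [array([224, 197]), array([251, 222])] lowest mask vs hull bottoms [225.5, 224.4, 224.5, 224.5, 224.4]
scene {48: 0.71, 52: 0.75, 56: 0.77, 60: 0.75, 64: 0.74}
side ext [array([224, 202]), array([247, 232])] lowest mask vs hull bottoms [237.7, 237.5, 237.1, 236.7, 236.2]
side {48: 0.6, 52: 0.62, 56: 0.63, 60: 0.62, 64: 0.62}
```

>>> arm_command(
  increments=[1,-2.1,0,0.3,0,1,-4.2,0,0.7,0,1,-8.4,0,1.7,0,1,-12.6,0,2.8,0,1,-16.7,0,4.2,0,1,-20.7,0,5.8,0,1,-24.6,0,7.6,0,1,-24.6,0,7.6,0],
)

```text
time_s: 24.7
tool_pos: [0.458, -0.2949, 0.0809]
orientation: [-2.381, -2.044, 0.016]
contact_force: [-0.2, -0.9, 1.4]
grip_width: 0.574
```

```bash
python3 -c "
from h import *
tipfit(63,53,[70,74,78,82,86],70,60)
"
```

```text
24.7 54.0 [-0.2 -0.9  1.4] [-0.3   0.    0.03] TCP [ 0.458  -0.2949  0.0809]
240 [(169, -29), (170, -13), (172, 41), (213, -33), (214, -17), (215, 30), (221, 15), (251, -90), (264, 14), (265, 20), (267, -25), (268, 27), (269, 105), (271, -43), (272, -37), (277, 25), (278, 20), (281, -13), (282, -15), (297, -15), (298, -160), (299, 13)]
262 [(163, -15), (164, 27), (165, 80), (166, -49), (167, 14), (168, 33), (169, -103), (170, -25), (171, 14), (172, 22), (173, 35), (174, 74), (193, -102), (213, -18), (214, -44), (215, 31), (221, 14), (251, -62), (252, -15), (258, 13), (267, 40), (268, 21), (278, 17), (298, -142)]
pivot over board mm 73.1
70 [167.8 146.8 251.8 243.8] z of corners mm over board [-4.3 61.5 82.  16.2]
74 [161.6 146.3 252.6 238.1] z of corners mm over board [-2.1 65.2 81.7 14.4]
78 [155.5 146.2 253.3 232.4] z of corners mm over board [ 0.4 68.9 81.4 12.9]
82 [149.5 146.7 253.9 226.8] z of corners mm over board [ 3.3 72.6 81.  11.6]
86 [143.6 147.7 254.4 221.1] z of corners mm over board [ 6.5 76.3 80.5 10.7]
scene ext [array([227, 198]), array([254, 228])] lowest mask vs hull bottoms [230.5, 230.2, 229.8, 229.3, 228.7]
scene {70: 0.71, 74: 0.75, 78: 0.76, 82: 0.76, 86: 0.75}
side ext [array([226, 204]), array([249, 238])] lowest mask vs hull bottoms [243.0, 242.3, 241.4, 240.6, 239.6]
side {70: 0.56, 74: 0.56, 78: 0.56, 82: 0.58, 86: 0.59}
```

>>> arm_command(
  increments=[1,-1.6,0,0.8,0,1,-3.2,0,1.7,0,1,-5,0,2.8,0,1,-6.9,0,3.9,0,1,-9,0,5.2,0,1,-11.5,0,7,0,1,-14,0,8.8,0,1,-16.2,0,10.4,0],
)

```text
time_s: 25.62
tool_pos: [0.4555, -0.3103, 0.0706]
orientation: [-2.381, -2.045, 0.015]
contact_force: [-0.1, -1.6, 0.7]
grip_width: 0.57
```

```bash
python3 -c "
from h import *
tipfit(63,53,[82,86,90],70,60)
"
```

```text
25.62 53.6 [-0.1 -1.6  0.7] [-0.3   0.06  0.04] TCP [ 0.4555 -0.3103  0.0706]
240 [(141, 31), (167, -17), (172, 14), (211, -26), (212, -21), (219, 25), (249, -38), (250, -32), (252, 31), (255, -21), (256, -20), (257, 47), (260, -33), (265, 35), (266, 73), (271, -16), (272, -14), (298, -138)]
262 [(141, 32), (160, 15), (161, 58), (164, -36), (165, 81), (167, -22), (168, -14), (172, -38), (173, -14), (174, 63), (175, -14), (176, -54), (177, 72), (178, 22), (197, -103), (211, -20), (212, -31), (219, 26), (249, -37), (250, -32), (266, 55), (298, -147), (299, 13)]
pivot over board mm 62.3
82 [149.5 146.7 253.9 226.7] z of corners mm over board [-7.5 61.9 70.2  0.9]
86 [143.6 147.7 254.4 221.1] z of corners mm over board [-4.2 65.6 69.8 -0.1]
90 [137.9 149.2 254.9 215.5] z of corners mm over board [-0.7 69.3 69.3 -0.7]
scene ext [array([230, 200]), array([254, 231])] lowest mask vs hull bottoms [234.9, 234.3, 233.6]
scene {82: 0.68, 86: 0.7, 90: 0.72}
side ext [array([225, 210]), array([250, 241])] lowest mask vs hull bottoms [246.7, 245.7, 244.7]
side {82: 0.57, 86: 0.59, 90: 0.6}
```

>>> arm_command(
  increments=[1,-0.5,0,0.7,0,1,-1,0,1.5,0,1,-1,0,2,0,1,-1,0,2,0],
)

```text
time_s: 26.2
tool_pos: [0.4553, -0.3117, 0.0693]
orientation: [-2.381, -2.046, 0.017]
contact_force: [-2.2, -4.3, 3.3]
grip_width: 0.575
```

>>> arm_command(
  increments=[1,0,0,1,0,1,0,0,2,0,1,0,0,2,0],
)

```text
time_s: 26.45
tool_pos: [0.455, -0.3127, 0.0681]
orientation: [-2.382, -2.047, 0.019]
contact_force: [-4.1, -4.2, 5.0]
grip_width: 0.572
```

```bash
python3 -c "
from h import *
s=robot.observe(); print(s['contact_force'],s['tool_pos'])
P=grasp()+[0,0,-.015]
for u,v in ((8,58),(8,61)):
  fit(u,P[2]*1000-12,[-8,-4,0,4],60,70,P)
"
```

```text
[-4.06360605 -4.21135222  4.97559672] [ 0.45502984 -0.31266285  0.06806234]
scene ext [array([230, 201]), array([254, 232])] lowest mask vs hull bottoms [235.2, 234.7, 234.0, 233.3]
scene {-8: 0.67, -4: 0.69, 0: 0.72, 4: 0.71}
side ext [array([225, 211]), array([251, 242])] lowest mask vs hull bottoms [247.2, 246.3, 245.3, 244.3]
side {-8: 0.54, -4: 0.56, 0: 0.57, 4: 0.58}
scene ext [array([231, 201]), array([254, 231])] lowest mask vs hull bottoms [235.2, 234.7, 234.0, 233.3]
scene {-8: 0.62, -4: 0.63, 0: 0.64, 4: 0.65}
side ext [array([226, 211]), array([251, 242])] lowest mask vs hull bottoms [247.2, 246.3, 245.3, 244.3]
side {-8: 0.51, -4: 0.52, 0: 0.54, 4: 0.55}
```

>>> arm_command(
  increments=[0.5,0,0,0,0,0,0,0,0,0,-0.3,0,0,0,0,-0.5,0,0,0,0,-0.5,0,0,-12,0,-0.5,20,0,-40,0,-0.5,40,0,-45,0,-0.5,40,0,-45,0],
)

```text
time_s: 27.52
tool_pos: [0.4636, -0.2706, 0.116]
orientation: [2.378, 2.048, -0.014]
contact_force: [-0.2, -0.5, 0.4]
grip_width: 0.752
```

```bash
python3 - <<'E'
from h import *
rows('w20'); P=grasp(); v=P[2]*1000-12; print(P,v)
for u in (40,45,50): pred(u,v,[0],60,70)
for u in (40,43,46,49,52): print(u); fit(u,v,[-4,0,4],60,70,P)
d=robot.regions_of("wrist","mould"); print([(x["extent"],round(x["conf"],2)) for x in d[:2]])
im=robot.camera("wrist"); g=cv2.cvtColor(im,cv2.COLOR_RGB2GRAY).astype(int)
for r in (185,200,240,260):
    dd=np.diff(g[r]); print(r,[(int(i),int(dd[i])) for i in np.where(abs(dd)>20)[0] if 150<i<350])
T=wristT();K=robot.camera_params("wrist")["camera_matrix"]
for x in robot.tip_of("wrist","mould")[:1]+robot.tip_of("wrist","stop")[:1]: print(x)
E
```

```text
27.52 70.7 [-0.2 -0.5  0.4] [-0.01 -0.04 -0.  ] TCP [ 0.4636 -0.2706  0.116 ]
240 [(178, -27), (198, 21), (199, 18), (217, -21), (220, 19), (245, -31), (253, 20), (254, 15), (276, 33), (277, -44), (282, 41), (285, -19), (286, -14), (298, -156)]
262 [(178, -29), (198, 24), (199, 16), (220, -14), (223, 14), (241, -18), (242, -19), (250, 19), (282, 43), (294, 16), (298, -149), (299, 14), (307, -14)]
[ 0.4628108  -0.27160354  0.13351826] 121.51826231529952
0 [233.6 170.7 190.  269.9] z of corners mm over board [ 0.  0. 70. 70.]
0 [238.5 176.2 197.1 276.1] z of corners mm over board [ 0.  0. 70. 70.]
0 [243.4 181.6 204.1 282.2] z of corners mm over board [ 0.  0. 70. 70.]
40
scene ext [array([230, 201]), array([254, 231])] lowest mask vs hull bottoms [232.9, 232.0, 231.0]
scene {-4: 0.84, 0: 0.84, 4: 0.81}
side ext [array([225, 208]), array([250, 241])] lowest mask vs hull bottoms [244.3, 242.7, 240.9]
side {-4: 0.82, 0: 0.87, 4: 0.83}
43
scene ext [array([230, 200]), array([254, 232])] lowest mask vs hull bottoms [233.4, 232.6, 231.6]
scene {-4: 0.86, 0: 0.89, 4: 0.85}
side ext [array([2
[... 871 characters left out ...]
.7, 244.1]
side {-4: 0.64, 0: 0.73, 4: 0.83}
[([210.2, 180.4, 287.4, 276.8], 0.87), ([260.8, 359.2, 304.2, 374.4], 0.78)]
185 [(183, 60), (184, 26), (191, -84), (217, -25), (218, -33), (304, -23), (305, -30)]
200 [(183, -25), (184, 61), (185, 44), (196, -22), (197, -87), (251, 25), (303, -25), (304, -30)]
240 [(158, -33), (179, -24), (180, -43), (191, 91), (192, 121), (193, 24), (212, -45), (213, -35), (231, -22), (236, 24), (265, -26), (301, -29), (302, -50), (309, -30), (321, 34), (322, 21)]
260 [(168, -21), (169, -44), (187, 23), (212, 39), (213, 41), (251, 22), (287, -27), (288, -63), (305, 31), (306, 30), (313, -68), (314, -82), (332, 33), (333, 22)]
{'uv': [250.6, 238.2], 'conf': 0.72}
```

The block now stands upright with the mouth up, about 21 mm from the stop. I'll grasp it low at the centre and slide it.

>>> arm_command(
  increments=[-0.5,-16,0,20,0,-0.5,-16,0,50,0,-0.5,-16,0,75,0,-0.5,-16,0,92,0,0.2,-16,0,92,0,1,-16,0,92,0,1,-16,0,92,0,1,-16,0,92,0],
  grip_force=8,
)

```text
time_s: 29.43
tool_pos: [0.459, -0.2898, 0.0223]
orientation: [2.382, 2.046, -0.019]
contact_force: [-0.6, -0.5, -4.9]
grip_width: 0.575
```

>>> arm_command(
  increments=[1,0,0,0,0,1,0,0,0,0,1,-2,0,0,0,1,-4,0,0,0,1,-7,0,0,0,1,-10,0,0,0,1,-13,0,0,0,1,-15,0,0,0],
)

```text
time_s: 30.1
tool_pos: [0.4566, -0.3052, 0.0224]
orientation: [2.382, 2.046, -0.019]
contact_force: [-0.0, 0.1, -3.7]
grip_width: 0.575
```

```bash
python3 - <<'E'
from h import *
rows(); P=grasp(); print(P, togo(.4464,-.3374,.03,81.2))
T=wristT(); Ti=np.linalg.inv(T); K=robot.camera_params("wrist")["camera_matrix"]
for c in ("scene","side"):
    robot.camera(c); d=robot.tip_of(c,"stop"); print(c,[(np.round(ray(c,x["uv"],.012),3),x["conf"]) for x in d[:2]])
E
```

```text
30.1 54.1 [-0.   0.1 -3.7] [ 0.   -0.09  0.03] TCP [ 0.4566 -0.3052  0.0224]
240 [(178, -20), (179, -16), (203, -13), (214, 19), (215, 90), (216, 35), (237, -104), (246, -16), (250, 15), (288, -14), (289, -31), (298, -66)]
262 [(178, -15), (179, -13), (201, 18), (203, -41), (214, 13), (215, 85), (216, 36), (234, -104), (246, -21), (250, 16), (288, -13), (289, -33), (298, -63)]
[ 0.45672377 -0.30533299  0.04140138] (array([-33.1,  -5.3,  -7.2]), np.float64(0.1), array([ 0.4566, -0.3055,  0.0224]), np.float64(81.3), array([-0.008, -0.01 , -1.   ]))
scene [(array([[ 0.435, -0.328,  0.012]]), 0.8), (array([[ 0.668, -0.208,  0.012]]), 0.62)]
side [(array([[ 0.455, -0.328,  0.012]]), 0.74)]
```

>>> arm_command(
  increments=[1,0,0,0.7,0,1,-1,0,1.2,0,1,-2,0,1.2,0,1,-3,0,1.2,0,1,-4,0,1.2,0,1,-5,0,1.2,0],
)

```text
time_s: 30.85
tool_pos: [0.4569, -0.3092, 0.0221]
orientation: [2.381, 2.046, -0.016]
contact_force: [-0.1, 4.6, 3.6]
grip_width: 0.57
```

>>> arm_command(
  increments=[1,-1,0,0,0,1,-2,0,0,0,1,-3,0,0,0,1,-4,0,0,0],
)

```text
time_s: 31.18
tool_pos: [0.4567, -0.3108, 0.0223]
orientation: [-2.382, -2.047, 0.01]
contact_force: [1.2, 9.9, 4.8]
grip_width: 0.574
```

>>> arm_command(
  increments=[1,0,0,0,0,0.5,0,0,0,0,0,0,0,0,0,-0.3,0,0,0,0,-0.5,0,0,0,0,-0.5,0,0,-30,0,-0.5,0,0,-65,0,-0.5,30,0,-95,0],
)

```text
time_s: 31.85
tool_pos: [0.4612, -0.2859, 0.118]
orientation: [2.386, 2.039, -0.015]
contact_force: [0.2, -0.0, 0.4]
grip_width: 0.749
```

>>> arm_command(
  increments=[-0.5,40,0,-25,0,-0.5,40,0,-25,0,-0.5,40,0,-25,0],
)

```text
time_s: 32.1
tool_pos: [0.4691, -0.2465, 0.1453]
orientation: [2.379, 2.038, -0.013]
contact_force: [0.3, 0.4, -0.6]
grip_width: 0.754
```

```bash
python3 - <<'E'
from h import *
rows('w30'); P=grasp(); v=P[2]*1000-12; print(P,v)
for u in (90,95,100): pred(u,v,[0],60,70)
im=robot.camera("wrist"); print([ (x["extent"],round(x["conf"],2)) for x in robot.regions_of("wrist","mould")[:2]], robot.tip_of("wrist","mould")[:1])
hsv=cv2.cvtColor(im,cv2.COLOR_RGB2HSV); st=(hsv[:,:,0]<14)&(hsv[:,:,1]>110)
q=np.argwhere(st[200:300,180:330])+[200,180]; print("stop px",len(q), q.min(0) if len(q) else 0,q.max(0) if len(q) else 0)
for c in ("scene","side"):
    im=robot.camera(c); hsv=cv2.cvtColor(im,cv2.COLOR_RGB2HSV); st=((hsv[:,:,0]<14)&(hsv[:,:,1]>110)).astype(np.uint8)
    m=robot.regions_of(c,"mould"); T=proj(c,np.array([[.452,-.306,.04]]))[0]
    for d in m:
        k=np.argwhere(d["mask"]).mean(0)[::-1]
        if np.hypot(*(k-T))<25:
            print(c,"mould ext",d["extent"],d["conf"], "batten touches mask:", int((cv2.dilate(d["mask"].astype(np.uint8),np.ones((5,5)))&st).sum()))
    # batten inner top edge from colour
    n,l,s,ce=cv2.connectedComponentsWithStats(st)
    for i in range(1,n):
        if s[i,4]>60 and np.hypot(*(ce[i]-proj(c,np.array([[.446,-.346,.02]]))[0]))<25:
            pts=np.argwhere(l==i)[:,::-1]; X=ray(c,pts,.026)[:,:2]; b=np.array([np.cos(BY),np.sin(BY)]); a=np.array([np.sin(BY),-np.cos(BY)])
            t=X@b; print(c,"batten along-y range mm",(np.percentile(t,[1,50,99])*1000).round(1))
b=np.array([np.cos(BY),np.sin(BY)]); print("expected face y coordinate:",[(P[:2]@b*1000-u).round(1) for u in (90,95,100)])
E
```

```text
32.1 70.8 [ 0.3  0.4 -0.6] [-0.07 -0.03 -0.04] TCP [ 0.4691 -0.2465  0.1453]
240 [(214, -25), (240, 21), (241, 17), (256, -22), (257, 21), (258, 95), (271, -36), (273, -62), (276, -23), (284, 33), (285, 71), (290, 20), (298, -219), (299, 17)]
262 [(214, -20), (240, 21), (241, 15), (260, 49), (261, 32), (270, -17), (271, -59), (272, -37), (276, -14), (279, 37), (280, 56), (281, 27), (298, -220), (299, 17)]
[ 0.46797634 -0.24660728  0.16217229] 150.17229042347105
0 [266.8 213.5 241.2 306.1] z of corners mm over board [ 0.  0. 70. 70.]
0 [271.1 218.1 246.9 311.2] z of corners mm over board [ 0.  0. 70. 70.]
0 [275.3 222.7 252.5 316.2] z of corners mm over board [ 0.  0. 70. 70.]
[([217.8, 215.5, 283.5, 297.9], 0.81), ([259.5, 355.4, 309.3, 376.4], 0.74)] [{'uv': [250.9, 277.4], 'conf': 0.9}]
stop px 675 [268 190] [288 295]
scene mould ext [233.7, 204.6, 261.0, 233.0] 0.73 batten touches mask: 53
scene batten along-y range mm [-291.9 -280.7 -266.9]
side mould ext [226.8, 212.1, 252.8, 244.1] 0.58 batten touches mask: 15
side batten along-y range mm [-281.1 -274.4 -264.5]
expected face y coordinate: [np.float64(-263.9), np.float64(-268.9), np.float64(-273.9)]
```

Contact force rose at the stop, but the pictures leave a 0–3 mm gap uncertain. I'll finish with a gentle push on the +y face with shut fingers.

>>> arm_command(
  increments=[1,5,0,0,0,1,5,0,0,0,1,5,0,10,0,1,5,0,40,0,1,5,0,75,0,1,5,0,100,0,1,5,0,108,0,1,5,0,108,0],
  grip_force=10,
)

```text
time_s: 33.17
tool_pos: [0.4647, -0.2411, 0.0299]
orientation: [-2.385, -2.036, 0.019]
contact_force: [-0.0, 0.0, 0.2]
grip_width: 0.22
```

>>> arm_command(
  increments=[1,-4,0,0,0,1,-8,0,0,0,1,-12,0,0,0,1,-16,0,0,0,1,-19,0,0,0,1,-22,0,0,0,1,-24,0,0,0],
)

```text
time_s: 33.75
tool_pos: [0.4611, -0.2655, 0.0306]
orientation: [-2.386, -2.036, 0.019]
contact_force: [-0.1, 0.5, 0.3]
grip_width: 0.006
```

>>> arm_command(
  increments=[1,-1,0,0,0,1,-2,0,0,0,1,-3,0,0,0,1,-4,0,0,0,1,-5,0,0,0],
)

```text
time_s: 34.17
tool_pos: [0.4614, -0.2669, 0.0307]
orientation: [-2.383, -2.034, 0.009]
contact_force: [2.7, 11.0, 3.5]
grip_width: 0.006
```

>>> arm_command(
  increments=[1,3,0,0,0,1,12,0,0,0,1,25,0,0,0,1,30,0,-20,0,1,35,0,-60,0,1,35,0,-100,0,1,35,0,-115,0,1,35,0,-115,0],
)

```text
time_s: 34.83
tool_pos: [0.4708, -0.2336, 0.1517]
orientation: [2.387, 2.039, -0.005]
contact_force: [0.7, -0.5, -0.2]
grip_width: 0.006
```

```bash
python3 - <<'E'
from h import *
rows('w31'); P=grasp(); v=P[2]*1000-12; b=np.array([np.cos(BY),np.sin(BY)])
for u in (90,95,100): pred(u,v,[0],60,70)
T=wristT(); im=robot.camera("wrist"); print(robot.tip_of("wrist","mould")[:1])
K=robot.camera_params("wrist")["camera_matrix"]
m=robot.regions_of("wrist","mould")[0]; print(m["extent"])
# +y top & bottom edge slope (yaw check) 
g=cv2.GaussianBlur(cv2.cvtColor(im,cv2.COLOR_RGB2GRAY),(0,0),.8).astype(int); e=int(m["extent"][1])
xs=range(int(m["extent"][0])+8,int(m["extent"][2])-8,4); print("bottom-edge rows",[e-6+int(np.argmin(np.diff(g[e-6:e+8,x]))) for x in xs])
P2=np.array([.4525,-.3075,.012+.035])
for du in (-3,0,3):
    print(du); fit(30+du,35,[-3,0,3],60,70,P2)
for c in ("scene","side"):
    robot.camera(c); t=[x for x in robot.tip_of(c,"mould")]; print(c,"mould origin (mouth) on plane z=.082:",[np.round(ray(c,x["uv"],.082),3) for x in t if np.hypot(*(np.array(x["uv"])-proj(c,np.array([[.452,-.307,.08]]))[0]))<25])
E
```

```text
34.83 0.6 [ 0.7 -0.5 -0.2] [-0.06 -0.09 -0.04] TCP [ 0.4708 -0.2336  0.1517]
240 [(218, 17), (219, 61), (221, 21), (222, -14), (223, -137), (264, -77), (303, 16)]
262 [(223, -23), (264, -74), (303, 16)]
0 [266.2 213.4 239.7 304. ] z of corners mm over board [ 0.  0. 70. 70.]
0 [270.4 218.  245.4 309.1] z of corners mm over board [ 0.  0. 70. 70.]
0 [274.6 222.5 250.9 314.1] z of corners mm over board [ 0.  0. 70. 70.]
[{'uv': [248.9, 290.6], 'conf': 0.56}]
[221.3, 231.4, 286.4, 264.7]
bottom-edge rows [227, 225, 225, 225, 225, 225, 225, 225, 231, 225, 225, 227, 227]
-3
scene ext [array([235, 204]), array([258, 234])] lowest mask vs hull bottoms [237.3, 237.3, 237.2]
scene {-3: 0.8, 0: 0.8, 3: 0.8}
side ext [array([230, 213]), array([255, 244])] lowest mask vs hull bottoms [249.9, 249.6, 249.4]
side {-3: 0.72, 0: 0.74, 3: 0.74}
0
scene ext [array([234, 204]), array([258, 233])] lowest mask vs hull bottoms [237.8, 237.8, 237.8]
scene {-3: 0.79, 0: 0.79, 3: 0.79}
side ext [array([228, 214]), array([254, 244])] lowest mask vs hull bottoms [250.6, 250.4, 250.2]
side {-3: 0.71, 0: 0.73, 3: 0.73}
3
scene ext [array([234, 203]), array([258, 233])] lowest mask vs hull bottoms [238.4, 238.4, 238.4]
scene {-3: 0.75, 0: 0.76, 3: 0.76}
side ext [array([228, 213]), array([255, 245])] lowest mask vs hull bottoms [251.4, 251.2, 251.0]
side {-3: 0.71, 0: 0.69, 3: 0.69}
scene mould origin (mouth) on plane z=.082: [array([[ 0.469, -0.308,  0.082]])]
side mould origin (mouth) on plane z=.082: [array([[ 0.46 , -0.304,  0.082]])]
```

```bash
python3 - <<'E'
from h import *
rows('w32'); P=grasp(); v=P[2]*1000-12; b=np.array([np.cos(BY),np.sin(BY)]); print(P[:2]@b*1000)
for u in (95,100,105): pred(u,v,[0],60,70)
# batten top inner edge visible beside the block
im=robot.camera("wrist"); T=wristT(); K=robot.camera_params("wrist")["camera_matrix"]
def ry(uv,z):
    d=T[:3,:3]@np.linalg.inv(K)@[*uv,1]; return (T[:3,3]+d*(z-T[2,3])/d[2])
for c in (205,210,295,300): 
    d=np.diff(cv2.cvtColor(im,cv2.COLOR_RGB2HSV)[:,c,0].astype(int)); col=im[:,c]
    k=[(r,col[r].tolist()) for r in range(268,298,2)]; print(c,[x[0] for x in k if x[1][0]-x[1][2]>60 and x[1][1]<0.72*x[1][0]], [im[r,c].tolist() for r in (270,280,290)])
E
```

```text
35.83 0.6 [-0.5 -0.5  0.2] [-0.01 -0.01  0.02] TCP [ 0.4681 -0.2327  0.1459]
240 [(221, 27), (222, 66), (223, -147), (264, -77), (303, 14)]
262 [(223, -25), (264, -76), (303, 16)]
-160.11841534074716
0 [272.  219.1 246.9 311.2] z of corners mm over board [ 0.  0. 70. 70.]
0 [276.2 223.7 252.5 316.2] z of corners mm over board [ 0.  0. 70. 70.]
0 [280.3 228.3 258.1 321.2] z of corners mm over board [ 0.  0. 70. 70.]
205 [] [[23, 25, 28], [23, 26, 28], [25, 28, 30]]
210 [] [[25, 27, 29], [25, 25, 28], [25, 26, 29]]
295 [] [[25, 27, 29], [22, 23, 25], [22, 24, 26]]
300 [] [[23, 27, 27], [23, 25, 26], [25, 27, 30]]
```

>>> arm_command(
  increments=[-0.5,-13,0,0,0,-0.5,-13,0,0,0,-0.5,-13,0,0,0,-0.5,-13,0,0,0,-0.5,-13,0,0,0,-0.5,-13,0,0,0],
)

```text
time_s: 36.43
tool_pos: [0.466, -0.2455, 0.1458]
orientation: [-2.383, -2.034, 0.009]
contact_force: [-0.7, -0.9, 0.7]
grip_width: 0.392
```

```bash
python3 - <<'E'
from h import *
rows('w33'); P=grasp(); v=P[2]*1000-12; b=np.array([np.cos(BY),np.sin(BY)]); print(P[:2]@b*1000)
for u in (85,90,95): pred(u,v,[0],60,70)
im=robot.camera("wrist"); T=wristT(); K=robot.camera_params("wrist")["camera_matrix"]
def ry(uv,z):
    d=T[:3,:3]@np.linalg.inv(K)@[*uv,1]; return (T[:3,3]+d*(z-T[2,3])/d[2])
for c in (196,202,208,294,300,304):
    h=cv2.cvtColor(im,cv2.COLOR_RGB2HSV)[:,c]; r=[i for i in range(240,298) if h[i,0]<14 and h[i,1]>110]
    if r: print(c,r[0],r[-1],"batten inner top edge along y mm",(ry((c,r[0]),.026)[:2]@b*1000).round(1),"if board level",(ry((c,r[0]),.012)[:2]@b*1000).round(1))
o=[(ry((250,r),z)[:2]@b*1000).round(1) for r,z in ((213.5,.012),(240,.082))]; print("eg face",o)
g=cv2.GaussianBlur(cv2.cvtColor(im,cv2.COLOR_RGB2GRAY),(0,0),.8).astype(int)
print("bottom rows",[(x,203+int(np.argmin(np.diff(g[203:228,x])))) for x in range(225,280,6)])
print("top rows",[(x,230+int(np.argmax(np.diff(g[230:252,x])))) for x in range(225,280,6)])
E
```

```text
36.43 36.8 [-0.7 -0.9  0.7] [-0.05 -0.08  0.04] TCP [ 0.466  -0.2455  0.1458]
240 [(216, -35), (242, 22), (243, 18), (272, -13), (274, -19), (282, 37), (283, 49), (284, 17), (289, 24), (298, -221), (299, 18)]
262 [(216, -24), (235, -17), (242, 24), (243, 16), (258, -18), (259, 22), (260, 97), (277, -17), (278, -68), (279, -36), (286, 34), (287, 51), (288, 16), (298, -220), (299, 17), (307, -25)]
-172.9993022702797
0 [263.5 209.9 235.5 301. ] z of corners mm over board [-0. -0. 70. 70.]
0 [267.8 214.5 241.2 306.1] z of corners mm over board [-0. -0. 70. 70.]
0 [272.  219.2 246.9 311.2] z of corners mm over board [-0. -0. 70. 70.]
208 288 289 batten inner top edge along y mm -278.9 if board level -287.3
294 283 290 batten inner top edge along y mm -273.1 if board level -281.2
eg face [np.float64(-201.9), np.float64(-201.9)]
bottom rows [(225, 226), (231, 216), (237, 216), (243, 216), (249, 216), (255, 216), (261, 216), (267, 216), (273, 216), (279, 217)]
top rows [(225, 242), (231, 242), (237, 242), (243, 242), (249, 242), (255, 242), (261, 242), (267, 242), (273, 243), (279, 243)]
```

```bash
python3 -c "
from h import *
print(robot.hand_in())"
```

```text
the job is handed in; nothing more can be done
None
```

The mould ends upright with its mouth up, against the stop and released, and I handed the job in at about 36.6 s. However, **the block left the board twice** on my first tries at the first tip, which the task forbids.

**What went wrong early:** With the pads gripping low on the block, they held it instead of letting it pivot.
- **First lift:** it rose by up to about 14 mm.
- **Second lift:** its edge came about 8 mm clear of the board.
- **Recovery:** I lowered it back under control each time.
- **Mistyped move:** one more wrong number tipped it back about 6° on its rear edge; I reversed that.

**What I did:**
1. Turned the block about 26° in place to square it to the board. Both cameras put its starting angle at that, not within the stated 15°.
2. Regrasped with only the fingertips near its upper corner, where it pivots freely.
3. Tipped it a quarter turn onto its side, released it, then tipped it a second quarter turn. As far as the pictures showed, the lower edge stayed on the board both times and it was lowered, not dropped.
4. Slid it to the stop and pressed it there with shut fingers.

**Last checks:**
- **Upright and square:** the top and bottom edges in the wrist view agree with a flat, square, upright block. The network placed the mould's origin at the middle of its top face.
- **Against the stop:** resistance rose to 10–11 N with almost no movement, in both the slide and the final push.
- **Not confirmed by camera:** the pictures located the stop only to a few millimetres, and one late wrist reading was partly hidden by the fingers. That the block is flush therefore rests mainly on the force.
- **Clear of everything:** the gripper was well above the block at hand-in. I saw no contact with the other objects, but did not re-check their positions.

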